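# Flush a culture dish with gas at the purge station

### The arm

A 6-joint arm with a two-finger parallel gripper is mounted at the origin on a cart in front of the work surface, level with it; the furniture and walls round the work are solid. World frame = base frame: x ahead of the robot, y to its left, z up, the work surface at z = 0. Lengths are in m, angles in degrees, forces in N, time in s.
With the tool pointing down it reaches from about 0.4 to 0.825 m from the base axis. Payload 7 kg.
Tool frame: the origin (TCP) lies midway between the tips of the shut fingers; the grasp point (between the pads) lies 19 mm behind it (ctrl.hold_point_z is the distance from the TCP to the grasp point, in m); z points along the fingers, y is the line along which they close (so a half turn about z gives the same grasp; the last joint's range is limited). The gripper opens to 88 mm and grips with 3 to 60 N. Pads are 19 mm wide; open, the fingers measure 130 mm over their backs; the gripper's body (78 mm by 193 mm) begins 47 mm behind the grasp point.
Start: joints at [-51.389, 20.546, 0.682, 0, -70.136, -16.507], TCP at [0.254, -0.625, 0.227] pointing down, gripper open.
Joint ranges: [-176.03, 176.03], [-82.01, 121.73], [-58.28, 71.71], [-173.87, 95.51], [-174.79, -0.11], [-173.66, 173.66]. Speed limits (degrees/s): [136.94, 136.94, 172.46, 180, 180, 180].

### API

Orientations are given as [roll, pitch, yaw] about the fixed x, y, z axes, in that order (R = Rz(yaw) Ry(pitch) Rx(roll)).
In Python, from plant import ctrl gives the robot as it stands.
- The arm moves only by the tool apply_moves, never from a script. Its argument "deltas" is a list of rows, each an object with "fingers": the finger opening in mm, from 0 to 87.6; "delta_pos": the shift along the tool's x, y, z in mm, a list of three; "angular": the turn, a rotation vector about the tool's x, y, z in degrees, a list of three. A call has 1 to 10 rows; each row is the pose to reach, as a shift and turn from the pose commanded when the call began, along the tool's axes at that moment; what a row does not reach only later rows make up. A row lasts 1/10 s, in which the tool goes at most 50 mm and 8.59 degrees, less where a joint would pass 70% of its speed; a pose out of reach is approached as far as the arm can. A call with a gripper value outside its range is refused whole. The fingers move at their own pace and stop on an object; the grip force is fixed at half the most. Time passes only in rows, so rows that repeat a pose let the fingers close. It gives the time, the measured TCP pose, the force, the opening and the grip force at its end, in the units of the state.
- ctrl.get_obs(): the state, without advancing time (a new reading comes with each control period).
- ctrl.snapshot(name): name is "scene" or "top"; returns the picture (480x640x3 uint8, red, green, blue); there is no depth.
- ctrl.camera_params(name): a dict with "fx", "fy", "cx", "cy" (pixels), "cam_to_world" (4x4, takes a point from camera to world coordinates). Camera axes: x right, y up, looking along -z (the intrinsics and any distortion apply to the point x, -y, -z); pixel columns grow to the right and rows downward; lengths in m; the calibration is good to about 2 mm. A picture is of the moment at which its call begins. camera_params takes no time and is no camera call.
- ctrl.close_job(): hands the job in; it is judged then, once.
The state is a dict: "clock": time; "joint_pos": joint angles; "qvel": joint speeds; "tau": joint torques, N m; "tool_pos": TCP position; "orientation": TCP orientation; "force": force on the tool from outside, world axes, zero at the start; "moment": the same for the moment, N m; "opening": finger opening in m; "gripper_force": force on a finger pad.
Only numpy, scipy, OpenCV 4.12 (cv2) and the standard library are available. Lean on these libraries where they do the work, as an engineer would, in place of code of your own. Each camera call takes 0.05 s, during which the arm holds its last target. There are 200 camera calls.

### The job

Get the purge station ready and flush the culture dish: put a spare steel-capped pot upright in every empty cell of the station, leaving alone the pots that are already in cells, and only when all four cells are full turn the gas cock half open (handle 45 degrees from shut). With the cock half open, tip the dish's lid up by its ear about 2 to 3 cm so that the opposite edge stays resting on the dish, hold it there for at least eight seconds, and set it back flat and centred on the dish. Then shut the cock fully; never take the lid off the dish, keep any left-over spare pot standing upright, and do not disturb the white-capped wide jar.

Things in the scene. Friction and masses are not known exactly. Their poses are not given: they have to be found in the camera images.
- station: fixed purge station: flat grey metal deck 170 mm (x) by 375 mm (y), 12 mm thick, flat on the worktop; its place and yaw vary. Origin at the middle of its underside; its -x side faces the robot. In the middle four pot cells in a 2 by 2 block, each a round place between four steel pins, at its +y end the culture dish, at its -y end a brass gas cock.
- cell0 (a point): centre of the floor of pot cell 0, at (-42, 27, 12) mm in the station's frame. The cell is a round place on the deck between four upright round pins 8 mm thick and 26 mm high, which stand at plus and minus 24 mm in x and y from this point and leave a pot about 3 mm of play; fingers pass between the pins along the station's x or y. Cells stand 84 mm apart. A cell is empty if no pot stands at this point.
- cell1 (a point): centre of the floor of pot cell 1, at (-42, -57, 12) mm in the station's frame. The cell is a round place on the deck between four upright round pins 8 mm thick and 26 mm high, which stand at plus and minus 24 mm in x and y from this point and leave a pot about 3 mm of play; fingers pass between the pins along the station's x or y. Cells stand 84 mm apart. A cell is empty if no pot stands at this point.
- cell2 (a point): centre of the floor of pot cell 2, at (42, 27, 12) mm in the station's frame. The cell is a round place on the deck between four upright round pins 8 mm thick and 26 mm high, which stand at plus and minus 24 mm in x and y from this point and leave a pot about 3 mm of play; fingers pass between the pins along the station's x or y. Cells stand 84 mm apart. A cell is empty if no pot stands at this point.
- cell3 (a point): centre of the floor of pot cell 3, at (42, -57, 12) mm in the station's frame. The cell is a round place on the deck between four upright round pins 8 mm thick and 26 mm high, which stand at plus and minus 24 mm in x and y from this point and leave a pot about 3 mm of play; fingers pass between the pins along the station's x or y. Cells stand 84 mm apart. A cell is empty if no pot stands at this point.
- racked_0: low glass sample pot with a steel cap: round, 54 mm across the glass, 55 mm across the cap (from 28 to 48 mm above its foot), 48 mm tall in all, about 120 g. Origin at the centre of its foot, z up. If present it stands in cell 0 at the start and must stay there; absent in some runs (one or two of the racked pots are present).
- racked_1: low glass sample pot with a steel cap: round, 54 mm across the glass, 55 mm across the cap (from 28 to 48 mm above its foot), 48 mm tall in all, about 120 g. Origin at the centre of its foot, z up. If present it stands in cell 1 at the start and must stay there; absent in some runs (one or two of the racked pots are present).
- racked_2: low glass sample pot with a steel cap: round, 54 mm across the glass, 55 mm across the cap (from 28 to 48 mm above its foot), 48 mm tall in all, about 120 g. Origin at the centre of its foot, z up. If present it stands in cell 2 at the start and must stay there; absent in some runs (one or two of the racked pots are present).
- racked_3: low glass sample pot with a steel cap: round, 54 mm across the glass, 55 mm across the cap (from 28 to 48 mm above its foot), 48 mm tall in all, about 120 g. Origin at the centre of its foot, z up. If present it stands in cell 3 at the start and must stay there; absent in some runs (one or two of the racked pots are present).
- spare_0: low glass sample pot with a steel cap: round, 54 mm across the glass, 55 mm across the cap (from 28 to 48 mm above its foot), 48 mm tall in all, about 120 g. Origin at the centre of its foot, z up. Stands on the worktop to the left or right of the station at the start.
- spare_1: low glass sample pot with a steel cap: round, 54 mm across the glass, 55 mm across the cap (from 28 to 48 mm above its foot), 48 mm tall in all, about 120 g. Origin at the centre of its foot, z up. Stands on the worktop to the left or right of the station at the start.
- spare_2: low glass sample pot with a steel cap: round, 54 mm across the glass, 55 mm across the cap (from 28 to 48 mm above its foot), 48 mm tall in all, about 120 g. Origin at the centre of its foot, z up. Stands on the worktop to the left or right of the station at the start.
- cock (a joint): angle of the gas cock's handle in rad: 0 shut (handle points to the station's -x, across the pipe), grows counter-clockwise seen from above, towards the station's -y, to 1.57 fully open; half open is 0.785. Starts within 0.1 of shut. Stays where it is left; friction about 0.06 N m. Turned too far it can be turned back.
- cock_axis (a point): point on the upright axis of the cock's handle, at half the handle's height, 66 mm above the worktop
- cock_grip (a point): point to grip on the cock's handle: middle of the bar, 55 mm from the axis, 66 mm above the worktop. The bar is 12 mm wide, 20 mm high (56 to 76 mm above the worktop) and reaches 76 mm from the axis; x of this frame points along the bar towards the axis, z up.
- dish: round shallow glass culture dish, held fast on the deck by four short grey pins: 90 mm across, 18 mm tall, wall 3 mm. Origin at the centre of its foot, z up.
- lid: loose clear lid of the dish: 102 mm across, flat top 3 mm thick with a skirt 7 mm deep that fits over the dish with 3 mm clearance all round, about 50 g. Origin at the centre of the skirt's lower edge, 11 mm above the dish's origin when seated; z up. Its white lifting ear stands out from the rim at the lid's -x side, towards the robot side of the station.
- lid_ear (a point): point to grip in the lid's white upright ear, 62 mm from the lid's centre along its -x and 20 mm above its origin. The ear is 12 mm wide (along the lid's y), 24 mm long radially (49 to 73 mm from the centre) and 30 mm tall, from the skirt's lower edge to 20 mm above the lid's top.
- lid_far (a point): point on the underside of the lid's top, 46 mm from its centre along its +x, opposite the ear: the edge that stays on the dish, 18 mm above the dish's origin when resting
- wide_jar: wide jar with a white screw cap, 50 mm across, 77 mm tall; not a spare, leave it. Origin at the centre of its foot.
- cup_tall: clear plastic measuring cup, 62 mm across, 58 mm tall, standing fast behind the station; only an obstacle. Origin at the centre of its foot.
- scissors: scissors lying behind the station, 87 by 199 by 9 mm, fixed; only an obstacle. Origin at the centre of their underside.
Things that resemble listed ones, but are neither listed nor needed, are in the scene too. What is shaped like the spare_2 but blue or turquoise is not meant.

How it is judged:
By the outcome, as a careful person would: the job done as asked, in the order asked, and still so for the second after the job is handed in, with the robot touching nothing.
Of racked_0, racked_1, racked_2, racked_3 only 1 to 2 are there at a start; the rules pass over those that are not, and their reading is None.
At some moment in a run one of spare_0, spare_1, spare_2 may be knocked a few centimetres aside while the robot is not near it.
Once in a run the grip may slacken for a moment while it holds something.
It also fails if it takes over 200 s, if anything falls off the work surface, if the arm or the gripper's body presses on something with over 40 N, if the wrist force passes 120 N, or if a joint passes its speed limit or range.

## Working session

There is one attempt and no reset: what is moved stays moved. The work goes in short steps, Python scripts to look and compute and a tool call to move; the robot and the scene stay as the last step left them, time stands still between calls to the robot, and variables do not carry over. Pictures are saved under pics/ and viewed, at most 14 in all, crops included, and the job is handed in when it is done.

Besides the shell and the picture viewer there is one more tool, called after "Emit:" by a JSON object that holds its "name" and its "arguments". apply_moves: Moves the arm, as the interface text tells. Its arguments: {"type":"object","properties":{"deltas":{"type":"array"}},"required":["deltas"]}

```bash
mkdir -p pics; ls; cat > h.py <<'E'
import numpy as np,cv2
from plant import ctrl
from scipy.spatial.transform import Rotation as R
def snap(n,f=None,crop=None,scale=1):
    im=ctrl.snapshot(n)[:,:,::-1].copy()
    if f: save(im,f,crop,scale)
    return im
def save(im,f,crop=None,scale=1):
    if crop: u0,v0,u1,v1=crop; im=im[v0:v1,u0:u1]
    if scale!=1: im=cv2.resize(im,None,fx=scale,fy=scale,interpolation=cv2.INTER_CUBIC)
    cv2.imwrite('pics/'+f,im)
def px2w(n,u,v,z):
    p=ctrl.camera_params(n);T=np.array(p['cam_to_world'])
    d=T[:3,:3]@np.array([(u-p['cx'])/p['fx'],-(v-p['cy'])/p['fy'],-1])
    o=T[:3,3];return o+d*(z-o[2])/d[2]
def w2px(n,P):
    p=ctrl.camera_params(n);T=np.array(p['cam_to_world'])
    c=T[:3,:3].T@(np.array(P)-T[:3,3])
    return p['cx']+p['fx']*c[0]/-c[2],p['cy']-p['fy']*c[1]/-c[2]
E
python3 - <<'E'
from h import *
snap('scene','s0.png');snap('top','t0.png')
for n in('scene','top'):print(ctrl.camera_params(n))
print(ctrl.get_obs())
E
```

```text
pics
{'fx': 444.36130413018793, 'fy': 444.36130413018793, 'cx': 312.55949406425924, 'cy': 236.80223942767864, 'cam_to_world': array([[-0.66720606,  0.28392644, -0.68863768, -0.26135012],
       [-0.7447299 , -0.27240592,  0.60923919,  0.72256961],
       [-0.01460987,  0.91933715,  0.39319939,  0.54754209],
       [ 0.        ,  0.        ,  0.        ,  1.        ]])}
{'fx': 592.6104512848505, 'fy': 592.6104512848505, 'cx': 318.7392380137484, 'cy': 238.80038328689548, 'cam_to_world': array([[-0.00949291,  0.99873163, -0.04944718,  0.50885073],
       [-0.99995049, -0.00933379,  0.00344793, -0.00601245],
       [ 0.00298203,  0.04947746,  0.99877079,  1.66272656],
       [ 0.        ,  0.        ,  0.        ,  1.        ]])}
{'clock': 0.1, 'joint_pos': array([-5.13892820e+01,  2.05865732e+01,  6.38127957e-01, -1.75628688e-02,
       -7.01350263e+01, -1.65069323e+01]), 'qvel': array([ 0.05896186, -0.0233083 ,  0.08196822, -0.03105248, -0.06480506,
       -0.01370319]), 'tau': array([-3.74968498e-03, -5.84162593e+01,  2.93749684e+01,  7.01567933e+00,
        1.00939261e-02, -7.99362624e-05]), 'tool_pos': array([ 0.25380008, -0.62499235,  0.22571867]), 'orientation': array([ 1.79915277e+02, -7.88842749e-03, -1.57902189e+02]), 'force': array([-0.93507497, -0.43566179,  0.92999883]), 'moment': array([-0.04164501,  0.05870416,  0.02620522]), 'gripper_force': 0.0, 'opening': 0.0874222757943627}
```

View pics/s0.png

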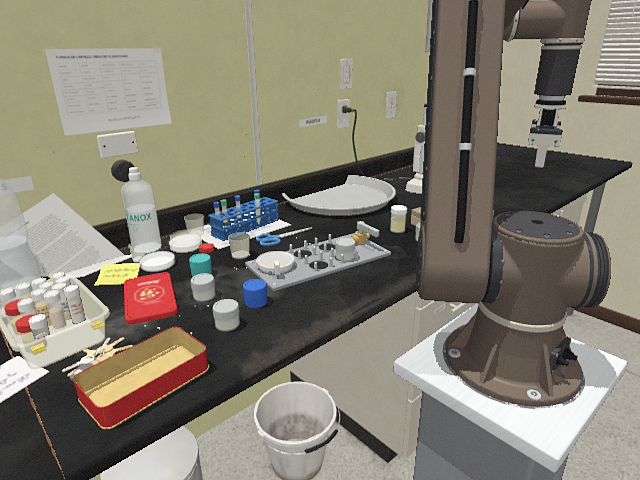

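View pics/t0.png

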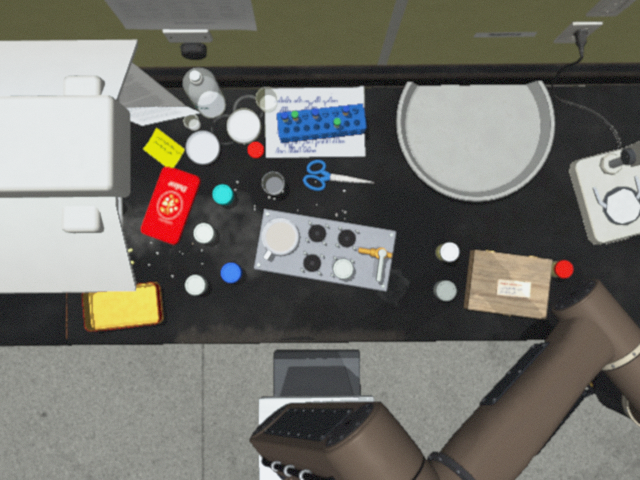

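Top view: the station runs from (255,215) to (395,290). A pot stands at (343,268), and there are dark empty cells at (312,263), (317,233) and (347,238). Spare candidates are (204,233), (196,285) and (445,290). (231,273) is blue and (223,194) turquoise, so both are out, and (449,252) is the white-capped jar. I'll confirm these in crops.

```bash
python3 - <<'E'
from h import *
im=snap('top'); 
a=cv2.resize(im[195:310,240:410],None,fx=4.7,fy=4.7,interpolation=cv2.INTER_CUBIC); cv2.imwrite('pics/c1.png',a)
b=np.hstack([im[215:305,180:250],im[235:325,420:490]]); cv2.imwrite('pics/c2.png',cv2.resize(b,None,fx=5.5,fy=5.5,interpolation=cv2.INTER_CUBIC))
E
```

```text
(no output)
```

View pics/c1.png

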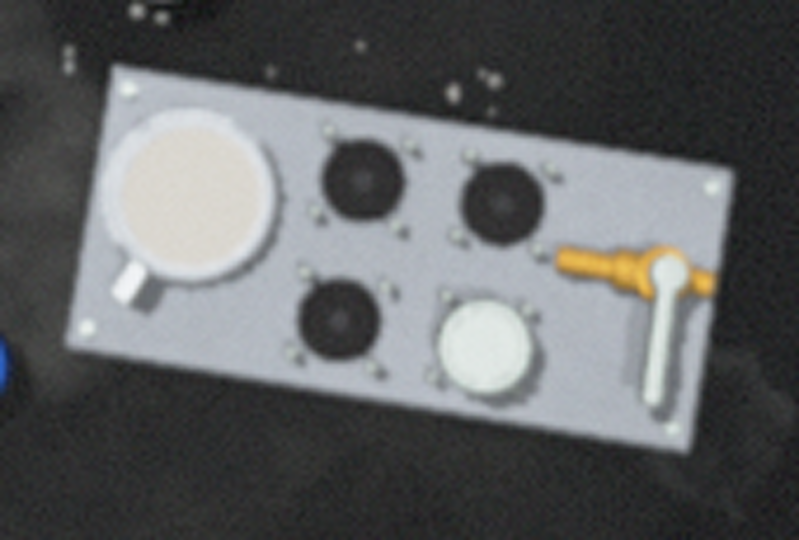

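View pics/c2.png

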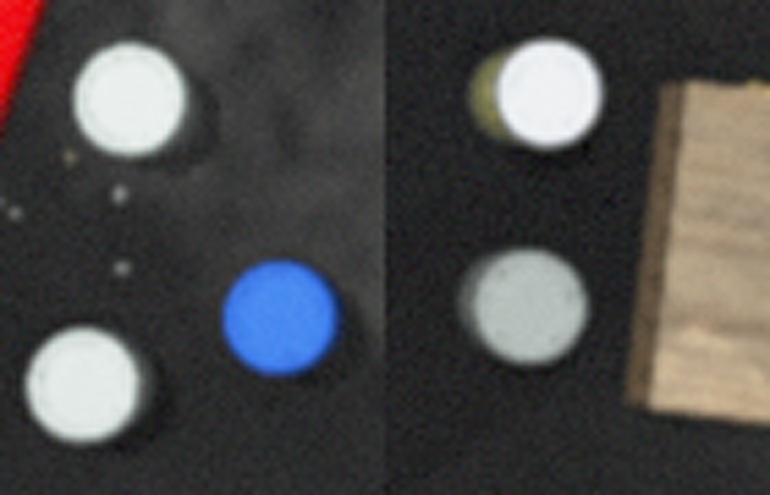

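The crops confirm it. Cell 1 (pot at (485,346) in the crop) is full, and cells 0, 2 and 3 are empty with dark floors. The spares are the steel-grey caps at top pixels (203.5,233), (195,285) and (446.5,290.5). The last looks duller, possibly shaded, so I'll check it from the side once the arm moves. The jar at (449,252) has the pure white cap.

```bash
cat >> h.py <<'E'
def c1(u,v,z): return px2w('top',240+u/4.7,195+v/4.7,z)[:2]
def fit(st,w):
    st=np.array(st);w=np.array(w);a=st-st.mean(0);b=w-w.mean(0)
    th=np.arctan2((a[:,0]*b[:,1]-a[:,1]*b[:,0]).sum(),(a*b).sum())
    c,s=np.cos(th),np.sin(th);M=np.array([[c,-s],[s,c]]);t=w.mean(0)-M@st.mean(0)
    return th,t,w-(st@M.T+t)
E
python3 - <<'E'
from h import *
np.set_printoptions(precision=4,suppress=True)
st=[(.085,.1875),(.085,-.1875),(-.085,-.1875),(-.085,.1875),(.042,.027),(.042,-.057),(-.042,.027)]
w=[c1(*p,.012) for p in[(113,66),(735,171),(690,452),(66,349),(362,180),(502,203),(339,319)]]
th,t,r=fit(st,w);print(np.degrees(th),t,r)
M=np.array([[np.cos(th),-np.sin(th)],[np.sin(th),np.cos(th)]])
S=lambda p:M.T@(np.array(p)-t)
print('pot1',S(c1(485,346,.06)),'lidc',S(c1(189,195,.033)),'ear',S(c1(133,283,.053)),'axis',S(c1(669,272,.076)),'tip',S(c1(653,399,.076)))
for n,u,v in(('A',203.5,233),('B',195.1,284.8),('C',446.4,290.6)):print(n,px2w('top',u,v,.048))
E
```

```text
-9.963170128449859 [ 0.5594 -0.0283] [[-0.0002 -0.0013]
 [-0.0014 -0.001 ]
 [-0.     -0.0011]
 [-0.0006 -0.0021]
 [ 0.0006  0.0019]
 [ 0.0007  0.0017]
 [ 0.001   0.0018]]
pot1 [-0.0432 -0.0569] lidc [0.0157 0.1273] ear [-0.0406  0.1494] axis [ 0.0154 -0.1528] tip [-0.0574 -0.1553]
A [0.6076 0.3026 0.048 ]
B [0.4668 0.3254 0.048 ]
C [ 0.4446 -0.3572  0.048 ]
```

```bash
python3 - <<'E'
from h import *
np.set_printoptions(precision=4,suppress=True)
cells=[((.042,.027),[(330,131),(413,147),(317,213),(400,228)]),((.042,-.057),[(471,157),(555,172),(457,236),(541,250)]),((-.042,.027),[(305,272),(388,289),(293,354),(375,369)])]
st=[];w=[]
for c,ps in cells:
  for (dx,dy),p in zip([(1,1),(1,-1),(-1,1),(-1,-1)],ps):
    st.append((c[0]+.024*dx,c[1]+.024*dy));w.append(c1(*p,.038))
th,t,r=fit(st,w);print(np.degrees(th),t,r.std(0))
# deck edges alone
st=[(.085,.1875),(.085,-.1875),(-.085,-.1875),(-.085,.1875)];w2=[c1(*p,.012) for p in[(113,66),(735,171),(690,452),(66,349)]]
th,t,r=fit(st,w2);print('corners',np.degrees(th),t)
st=[(.042,.027),(.042,-.057),(-.042,.027)];w2=[c1(*p,.012) for p in[(362,180),(502,203),(339,319)]]
th,t,r=fit(st,w2);print('discs',np.degrees(th),t)
E
```

```text
-10.344999250503182 [ 0.5586 -0.0276] [0.0007 0.0007]
corners -9.988352962172819 [ 0.5588 -0.0297]
discs -10.006071177440708 [ 0.5601 -0.0265]
```

Emit:
{"name": "apply_moves", "arguments": {"deltas": [{"fingers":87.6,"delta_pos":[0,0,0],"angular":[0,0,0]},{"fingers":87.6,"delta_pos":[0,0,-50],"angular":[0,0,0]},{"fingers":87.6,"delta_pos":[0,0,-50],"angular":[0,0,0]}]}}

```text
clock: 0.45
tool_pos: [0.2547, -0.628, 0.2832]
orientation: [-179.5, -0.0, -157.9]
force: [-0.7, -0.6, 1.6]
opening: 0.0877
gripper_force: 0.0
```

Emit:
{"name": "apply_moves", "arguments": {"deltas": [{"fingers":87.6,"delta_pos":[-34,36,0],"angular":[0,0,-7]},{"fingers":87.6,"delta_pos":[-68,73,0],"angular":[0,0,-15]},{"fingers":87.6,"delta_pos":[-102,109,0],"angular":[0,0,-23]},{"fingers":87.6,"delta_pos":[-136,146,0],"angular":[0,0,-31]},{"fingers":87.6,"delta_pos":[-170,182,0],"angular":[0,0,-39]},{"fingers":87.6,"delta_pos":[-204,219,0],"angular":[0,0,-47]},{"fingers":87.6,"delta_pos":[-238,255,0],"angular":[0,0,-55]},{"fingers":87.6,"delta_pos":[-272,292,0],"angular":[0,0,-63]},{"fingers":87.6,"delta_pos":[-306,328,0],"angular":[0,0,-71]},{"fingers":87.6,"delta_pos":[-340,365,0],"angular":[0,0,-79]}]}}

```text
clock: 1.45
tool_pos: [0.432, -0.1576, 0.2772]
orientation: [-179.9, -0.0, -78.6]
force: [0.7, -1.1, 0.5]
opening: 0.0879
gripper_force: 0.0
```

```bash
cat >> h.py <<'E'
def go(x,y,z,yaw,tilt=0):
    "tool-axis delta (mm) and turn (deg) from the measured pose to a target with the tool down"
    o=ctrl.get_obs();A=R.from_euler('xyz',o['orientation'],degrees=True);B=R.from_euler('xyz',[180,tilt,yaw],degrees=True)
    d=A.inv().apply(np.array([x,y,z])-o['tool_pos'])*1000
    print('t%.1f'%o['clock'],'pos',np.round(o['tool_pos'],4),'rpy',np.round(o['orientation'],1),'q',np.round(o['joint_pos'],0),'-> d',np.round(d,1),'turn',np.round((A.inv()*B).as_rotvec(degrees=True),1))
TH=-10.;T0=np.array([.559,-.0277])
def S2W(x,y):
    c,s=np.cos(np.radians(TH)),np.sin(np.radians(TH));return T0+np.array([c*x-s*y,s*x+c*y])
E
python3 - <<'E'
from h import *
go(.6076,.3026,.25,-10)
im=snap('scene');save(im,'s1.png',(230,150,430,300),4)
E
```

```text
t1.4 pos [ 0.432  -0.1576  0.2772] rpy [-179.9   -0.   -78.6] q [  5.  -2. -20.   0. -72.   7.] -> d [-416.2 -263.4   27.6] turn [ -0.1  -0.1 -68.6]
```

View pics/s1.png

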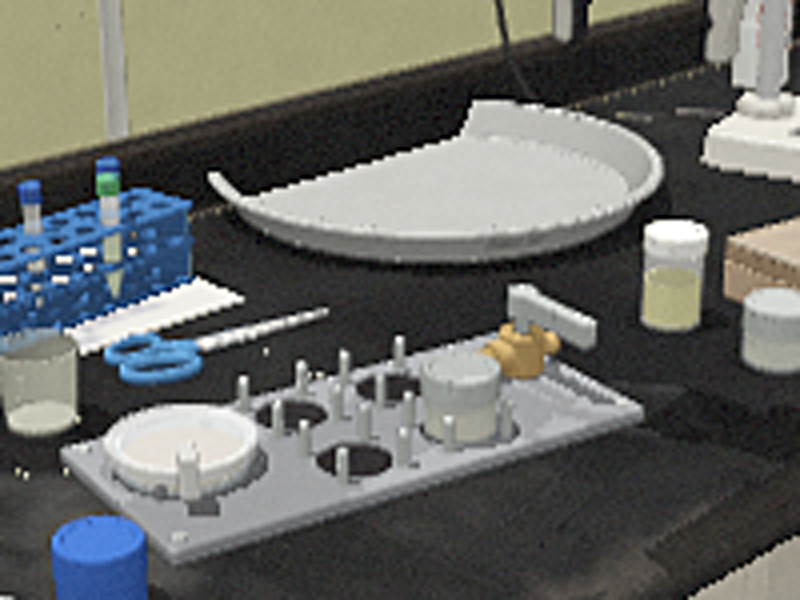

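The scene crop shows the third grey steel-capped pot at (770,330), with the white-capped jar beside it at (675,270). The cells agree with the top view. Next I move over spare A.

Emit:
{"name": "apply_moves", "arguments": {"deltas": [{"fingers":80,"delta_pos":[-42,-26,0],"angular":[0,0,-7]},{"fingers":80,"delta_pos":[-83,-53,0],"angular":[0,0,-14]},{"fingers":80,"delta_pos":[-125,-79,0],"angular":[0,0,-21]},{"fingers":80,"delta_pos":[-166,-105,0],"angular":[0,0,-28]},{"fingers":80,"delta_pos":[-208,-132,0],"angular":[0,0,-35]},{"fingers":80,"delta_pos":[-250,-158,0],"angular":[0,0,-42]},{"fingers":80,"delta_pos":[-291,-184,0],"angular":[0,0,-49]},{"fingers":80,"delta_pos":[-333,-210,0],"angular":[0,0,-56]},{"fingers":80,"delta_pos":[-374,-237,10],"angular":[0,0,-63]},{"fingers":80,"delta_pos":[-416,-263,28],"angular":[0,0,-68.6]}]}}

```text
clock: 2.5
tool_pos: [0.61, 0.2995, 0.2507]
orientation: [-179.9, -0.1, -10.0]
force: [1.2, -0.9, -0.2]
opening: 0.0797
gripper_force: 0.0
```

```bash
python3 - <<'E'
from h import *
go(.6076,.3026,.019,-10)
im=snap('scene');save(im,'s2.png',(170,150,320,350),3)
E
```

```text
t2.5 pos [0.61   0.2995 0.2507] rpy [-1.799e+02 -1.000e-01 -1.000e+01] q [ 43.  20.   3.   0. -73.  37.] -> d [ -3.5  -2.1 231.7] turn [-0.1 -0.1 -0. ]
```

View pics/s2.png

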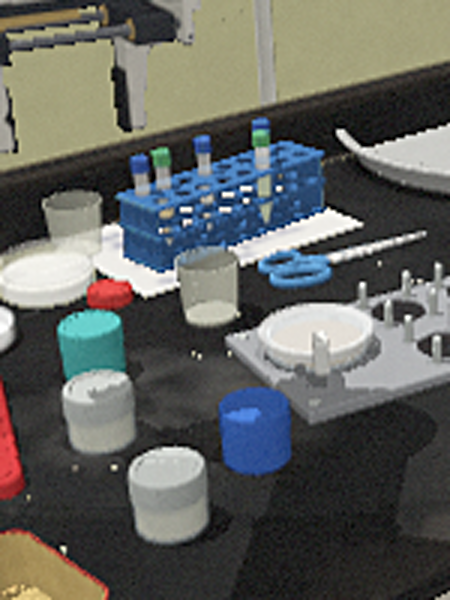

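Emit:
{"name": "apply_moves", "arguments": {"deltas": [{"fingers":80,"delta_pos":[-2,-1,40],"angular":[0,0,0]},{"fingers":80,"delta_pos":[-3.5,-2,85],"angular":[0,0,0]},{"fingers":80,"delta_pos":[-3.5,-2,130],"angular":[0,0,0]},{"fingers":80,"delta_pos":[-3.5,-2,170],"angular":[0,0,0]},{"fingers":80,"delta_pos":[-3.5,-2,205],"angular":[0,0,0]},{"fingers":80,"delta_pos":[-3.5,-2,224],"angular":[0,0,0]},{"fingers":80,"delta_pos":[-3.5,-2,231],"angular":[0,0,0]},{"fingers":80,"delta_pos":[-3.5,-2,231],"angular":[0,0,0]},{"fingers":50,"delta_pos":[-3.5,-2,231],"angular":[0,0,0]},{"fingers":50,"delta_pos":[-3.5,-2,231],"angular":[0,0,0]}]}}

```text
clock: 3.55
tool_pos: [0.6065, 0.3003, 0.0203]
orientation: [-179.9, -0.1, -10.3]
force: [-0.3, -0.5, -0.3]
opening: 0.0692
gripper_force: 0.0
```

Emit:
{"name": "apply_moves", "arguments": {"deltas": [{"fingers":50,"delta_pos":[0,0,0],"angular":[0,0,0]},{"fingers":50,"delta_pos":[0,0,0],"angular":[0,0,0]},{"fingers":50,"delta_pos":[0,0,0],"angular":[0,0,0]},{"fingers":50,"delta_pos":[0,0,0],"angular":[0,0,0]}]}}

```text
clock: 3.95
tool_pos: [0.6062, 0.3002, 0.0197]
orientation: [-179.9, -0.1, -10.3]
force: [-0.3, 0.5, 6.7]
opening: 0.0538
gripper_force: 30.0
```

Emit:
{"name": "apply_moves", "arguments": {"deltas": [{"fingers":76,"delta_pos":[0,0,0],"angular":[0,0,0]},{"fingers":76,"delta_pos":[0,0,0],"angular":[0,0,0]},{"fingers":76,"delta_pos":[0,0,0],"angular":[0,0,0]},{"fingers":76,"delta_pos":[0,0,0],"angular":[0,0,8]},{"fingers":76,"delta_pos":[0,0,0],"angular":[0,0,16]},{"fingers":76,"delta_pos":[0,0,0],"angular":[0,0,24]},{"fingers":76,"delta_pos":[0,0,0],"angular":[0,0,32]},{"fingers":76,"delta_pos":[0,0,0],"angular":[0,0,40]},{"fingers":76,"delta_pos":[0,0,0],"angular":[0,0,48]},{"fingers":76,"delta_pos":[0,0,0],"angular":[0,0,56]}]}}

```text
clock: 4.95
tool_pos: [0.6053, 0.2994, 0.0181]
orientation: [180.0, -0.0, -66.6]
force: [0.2, 0.1, 0.0]
opening: 0.0763
gripper_force: 0.0
```

Emit:
{"name": "apply_moves", "arguments": {"deltas": [{"fingers":76,"delta_pos":[0,0,0],"angular":[0,0,8]},{"fingers":76,"delta_pos":[0,0,0],"angular":[0,0,16]},{"fingers":76,"delta_pos":[0,0,0],"angular":[0,0,24]},{"fingers":76,"delta_pos":[0,0,0],"angular":[0,0,32]},{"fingers":76,"delta_pos":[0,0,0],"angular":[0,0,34]},{"fingers":50,"delta_pos":[0,0,0],"angular":[0,0,34]},{"fingers":50,"delta_pos":[0,0,0],"angular":[0,0,34]},{"fingers":50,"delta_pos":[0,0,0],"angular":[0,0,34]},{"fingers":50,"delta_pos":[0,0,0],"angular":[0,0,34]},{"fingers":50,"delta_pos":[0,0,0],"angular":[0,0,34]}]}}

```text
clock: 5.95
tool_pos: [0.6055, 0.2996, 0.0184]
orientation: [180.0, -0.0, -100.3]
force: [1.0, -0.1, -0.3]
opening: 0.0532
gripper_force: 30.0
```

```bash
python3 - <<'E'
from h import *
o=ctrl.get_obs();print(o['opening'],o['gripper_force'])
x,y=S2W(.042,.027);print(x,y)
go(x,y,.19,-100)
E
```

```text
0.05324634550921567 29.99954402446747
0.6050504264235199 -0.008403414130681457
t6.0 pos [0.6055 0.2996 0.0184] rpy [ 180.    -0.  -100.3] q [ 43.  31. -12.   0. -47. -53.] -> d [ 303.1  -54.5 -171.5] turn [ 0.  -0.  -0.3]
```

Emit:
{"name": "apply_moves", "arguments": {"deltas": [{"fingers":50,"delta_pos":[0,0,-20],"angular":[0,0,0]},{"fingers":50,"delta_pos":[0,0,-60],"angular":[0,0,0]},{"fingers":50,"delta_pos":[10,-2,-100],"angular":[0,0,0]},{"fingers":50,"delta_pos":[40,-7,-120],"angular":[0,0,0]},{"fingers":50,"delta_pos":[80,-14,-120],"angular":[0,0,0]},{"fingers":50,"delta_pos":[120,-21,-120],"angular":[0,0,0]},{"fingers":50,"delta_pos":[160,-28,-120],"angular":[0,0,0]},{"fingers":50,"delta_pos":[200,-35,-120],"angular":[0,0,0]},{"fingers":50,"delta_pos":[240,-42,-120],"angular":[0,0,0]},{"fingers":50,"delta_pos":[275,-48,-120],"angular":[0,0,0]}]}}

```text
clock: 6.95
tool_pos: [0.6031, 0.0186, 0.1385]
orientation: [180.0, 0.0, -100.3]
force: [-0.5, -0.4, -0.5]
opening: 0.0538
gripper_force: 30.0
```

Emit:
{"name": "apply_moves", "arguments": {"deltas": [{"fingers":50,"delta_pos":[20,-3,0],"angular":[0,0,0]},{"fingers":50,"delta_pos":[31.5,-5,20],"angular":[0,0,0]},{"fingers":50,"delta_pos":[31.5,-5,50],"angular":[0,0,0]},{"fingers":50,"delta_pos":[31.5,-5,72],"angular":[0,0,0]},{"fingers":50,"delta_pos":[31.5,-5,72],"angular":[0,0,0]},{"fingers":50,"delta_pos":[31.5,-5,72],"angular":[0,0,0]}]}}

```text
clock: 7.55
tool_pos: [0.603, -0.0115, 0.0667]
orientation: [180.0, -0.0, -100.3]
force: [0.2, 0.8, 0.2]
opening: 0.0537
gripper_force: 30.0
```

```bash
python3 - <<'E'
from h import *
o=ctrl.get_obs();print(o['opening'],o['gripper_force'],o['force'])
go(.603,-.0114,.0634,-100)
im=snap('scene');save(im,'s3.png',(240,200,400,320),5)
E
```

```text
0.05365131730721313 29.999685287475586 [0.15415911 0.76138396 0.1945914 ]
t7.5 pos [ 0.603  -0.0115  0.0667] rpy [ 180.    -0.  -100.3] q [ 17.  22. -20.   0. -48. -28.] -> d [-0.1 -0.   3.3] turn [ 0.  -0.  -0.3]
```

View pics/s3.png

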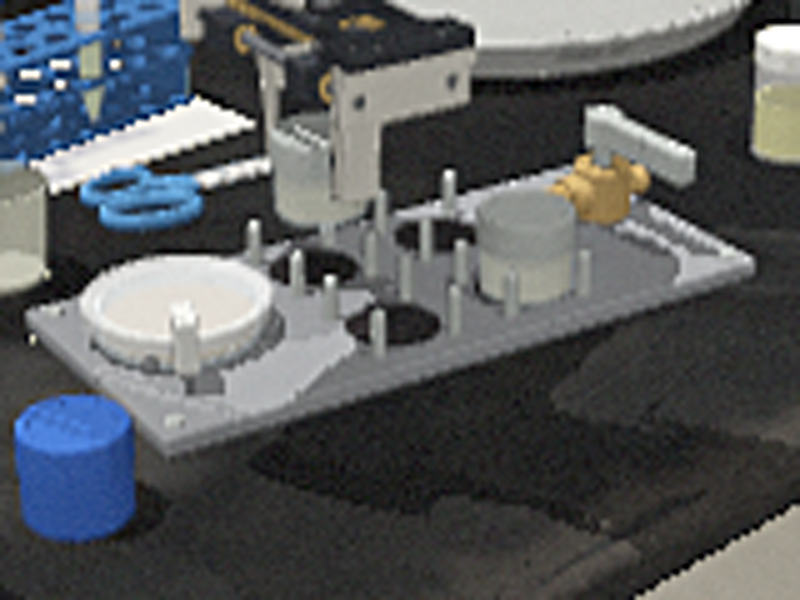

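```bash
python3 - <<'E'
from h import *
np.set_printoptions(precision=4,suppress=True)
def c(P): u,v=w2px('scene',P);return np.array([(u-240)*5,(v-200)*5])
a=np.linspace(0,2*np.pi,200)
def cyl(x,y,z,r): 
    q=np.array([c((x+r*np.cos(t),y+r*np.sin(t),z)) for t in a]);return q[:,0].min(),q[:,0].max(),q[:,1].min(),q[:,1].max()
print('pot foot pred',cyl(.603,-.0115,.0483,.027),'cap top',cyl(.603,-.0115,.0963,.0275))
for n,u,v in(('c2',315,268),('c0',393,323),('c3',437,237)):print(n,px2w('scene',240+u/5,200+v/5,.012)[:2])
for n,p in(('c2',(.042,.027)),('c0',(-.042,.027)),('c3',(.042,-.057)),('c1',(-.042,-.057))):print(n,S2W(*p),c((*S2W(*p),.012)))
for z,u0,u1,v in((.040,475,577,0),):pass
print('racked pred cap (S2W)',cyl(*S2W(-.042,-.057),.06,.0275))
E
```

```text
pot foot pred (np.float64(273.6008630849409), np.float64(370.46613812617835), np.float64(189.23634584869234), np.float64(228.33612931729633)) cap top (np.float64(270.0298425660165), np.float64(370.2180734227943), np.float64(110.22144207855789), np.float64(147.34793056354363))
c2 [ 0.6056 -0.0074]
c0 [0.5247 0.0072]
c3 [ 0.5886 -0.0861]
c2 [ 0.6051 -0.0084] [316.9156 267.7862]
c0 [0.5223 0.0062] [397.3686 323.8492]
c3 [ 0.5905 -0.0911] [440.9413 233.5637]
c1 [ 0.5077 -0.0765] [525.4047 285.9464]
racked pred cap (S2W) (np.float64(476.0189469530843), np.float64(577.446450771298), np.float64(186.43917927682182), np.float64(227.18833168402426))
```

Emit:
{"name": "apply_moves", "arguments": {"deltas": [{"fingers":50,"delta_pos":[-4,-2,0],"angular":[0,0,0]},{"fingers":50,"delta_pos":[-4,-2,6],"angular":[0,0,0]},{"fingers":50,"delta_pos":[-4,-2,10],"angular":[0,0,0]},{"fingers":50,"delta_pos":[-4,-2,13],"angular":[0,0,0]},{"fingers":50,"delta_pos":[-4,-2,16],"angular":[0,0,0]},{"fingers":50,"delta_pos":[-4,-2,16],"angular":[0,0,0]}]}}

```text
clock: 8.2
tool_pos: [0.6052, -0.008, 0.0499]
orientation: [179.9, -0.0, -100.3]
force: [-0.9, 0.4, -1.5]
opening: 0.0532
gripper_force: 30.0
```

```bash
python3 - <<'E'
from h import *
o=ctrl.get_obs();print(o['opening'],o['gripper_force'],o['force'],o['moment'])
go(.6054,-.0077,.0304,-100)
im=snap('scene');save(im,'s4.png',(280,210,360,270),10)
E
```

```text
0.05323787766127923 29.99954581260681 [-0.87892414  0.42795821 -1.54743382] [ 0.00374776  0.0858422  -0.02025575]
t8.2 pos [ 0.6052 -0.008   0.0499] rpy [ 179.9   -0.  -100.3] q [ 18.  24. -20.  -0. -46. -28.] -> d [-0.3 -0.2 19.5] turn [ 0.1 -0.  -0.3]
```

View pics/s4.png

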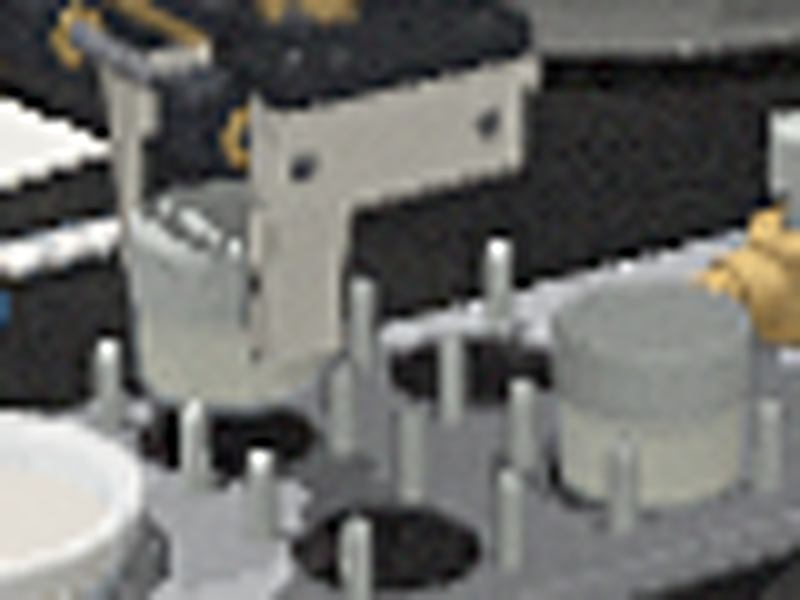

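The pot foot is about 6 mm below the pin tops with no contact force, so it is inside the cell. I'll lower it and release.

Emit:
{"name": "apply_moves", "arguments": {"deltas": [{"fingers":50,"delta_pos":[0,0,5],"angular":[0,0,0]},{"fingers":50,"delta_pos":[0,0,10],"angular":[0,0,0]},{"fingers":50,"delta_pos":[0,0,15],"angular":[0,0,0]},{"fingers":50,"delta_pos":[0,0,19],"angular":[0,0,0]},{"fingers":50,"delta_pos":[0,0,19],"angular":[0,0,0]},{"fingers":50,"delta_pos":[0,0,19],"angular":[0,0,0]}]}}

```text
clock: 8.85
tool_pos: [0.6055, -0.0079, 0.0313]
orientation: [180.0, -0.0, -100.3]
force: [-0.2, 0.6, -0.7]
opening: 0.0536
gripper_force: 30.0
```

Emit:
{"name": "apply_moves", "arguments": {"deltas": [{"fingers":64,"delta_pos":[0,0,0],"angular":[0,0,0]},{"fingers":64,"delta_pos":[0,0,0],"angular":[0,0,0]},{"fingers":66,"delta_pos":[0,0,0],"angular":[0,0,0]},{"fingers":66,"delta_pos":[0,0,-10],"angular":[0,0,0]},{"fingers":66,"delta_pos":[0,0,-30],"angular":[0,0,0]},{"fingers":70,"delta_pos":[0,0,-70],"angular":[0,0,0]},{"fingers":80,"delta_pos":[0,0,-110],"angular":[0,0,0]}]}}

```text
clock: 9.55
tool_pos: [0.6051, -0.008, 0.143]
orientation: [179.9, -0.0, -100.3]
force: [1.2, 0.4, -0.2]
opening: 0.073
gripper_force: 0.0
```

```bash
python3 - <<'E'
from h import *
go(.466,.324,.20,-10)
im=snap('top')
a=im[195:310,175:345];save(a,'t5.png',None,4.7)
E
```

```text
t9.6 pos [ 0.6051 -0.008   0.143 ] rpy [ 179.9   -0.  -100.3] q [ 18.  18. -15.   0. -57. -28.] -> d [-301.8  196.2  -57. ] turn [  0.1   0.  -90.3]
```

View pics/t5.png

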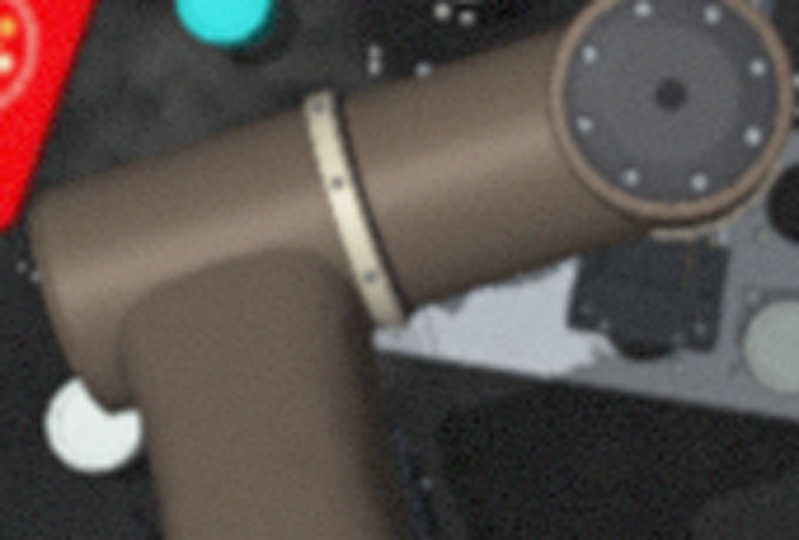

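Only pixel checks from here. In t5 the arm hides the station, but spare B still stands at crop (94,425), unmoved. Going there now.

Emit:
{"name": "apply_moves", "arguments": {"deltas": [{"fingers":74,"delta_pos":[-15,10,-20],"angular":[0,0,-8]},{"fingers":74,"delta_pos":[-45,30,-40],"angular":[0,0,-16]},{"fingers":74,"delta_pos":[-80,53,-50],"angular":[0,0,-24]},{"fingers":74,"delta_pos":[-115,76,-57],"angular":[0,0,-32]},{"fingers":74,"delta_pos":[-150,99,-57],"angular":[0,0,-40]},{"fingers":74,"delta_pos":[-185,122,-57],"angular":[0,0,-48]},{"fingers":74,"delta_pos":[-220,145,-57],"angular":[0,0,-56]},{"fingers":74,"delta_pos":[-255,168,-57],"angular":[0,0,-64]},{"fingers":74,"delta_pos":[-285,188,-57],"angular":[0,0,-72]},{"fingers":74,"delta_pos":[-300,197,-57],"angular":[0,0,-80]}]}}

```text
clock: 10.6
tool_pos: [0.4643, 0.325, 0.1994]
orientation: [-179.9, -0.0, -19.8]
force: [0.2, -0.4, -0.8]
opening: 0.0743
gripper_force: 0.0
```

```bash
cat >> h.py <<'E'
def caps(im,lo=150):
    "grey/white round caps in the top picture: centre px, area"
    hsv=cv2.cvtColor(im,cv2.COLOR_BGR2HSV);m=((hsv[...,2]>lo)&(hsv[...,1]<45)).astype(np.uint8)
    n,l,s,c=cv2.connectedComponentsWithStats(m);out=[]
    for i in range(1,n):
        x,y,w,h,a=s[i]
        if 200<a<600 and .7<w/h<1.4: out.append((x+w/2-.5,y+h/2-.5,w,h,a))
    return out
E
python3 - <<'E'
from h import *
go(.465,.3225,.0185,-10)
im=snap('top')
for c in caps(im,140):print(np.round(c,1),px2w('top',c[0],c[1],.048)[:2])
im0=cv2.imread('pics/t0.png');print('t0')
for c in caps(im0,140):print(np.round(c,1),px2w('top',c[0],c[1],.048)[:2])
E
```

```text
t10.6 pos [0.4643 0.325  0.1994] rpy [-179.9   -0.   -19.8] q [ 55.  11. -16.   0. -63.  15.] -> d [  1.5   2.4 180.9] turn [-0.1 -0.  -9.8]
[274.5 185.5  16.   16.  208. ] [0.73612589 0.1082236 ]
[448.5 251.5  20.   20.  295. ] [ 0.55081288 -0.36510266]
[445.5 290.5  20.   20.  319. ] [ 0.44488147 -0.35478749]
[ 87.  357.5  41.   32.  264. ] [0.27398257 0.61671142]
[217.  463.5  27.   32.  473. ] [-0.01077631  0.26642138]
t0
[274.5 185.5  16.   16.  205. ] [0.73612589 0.1082236 ]
[203.  232.5  21.   20.  322. ] [0.60895084 0.30397047]
[448.5 251.5  20.   20.  293. ] [ 0.55081288 -0.36510266]
[194.5 284.5  20.   20.  324. ] [0.46767725 0.32701927]
[445.5 290.   20.   19.  299. ] [ 0.44623619 -0.3548147 ]
[511.5 353.5  30.   24.  287. ] [ 0.27331251 -0.52999984]
[622.5 356.   34.   25.  218. ] [ 0.26362379 -0.83044263]
[218. 463.  27.  33. 459.] [-0.00948899  0.26374494]
```

Emit:
{"name": "apply_moves", "arguments": {"deltas": [{"fingers":74,"delta_pos":[1.5,2.5,30],"angular":[0,0,-5]},{"fingers":74,"delta_pos":[1.5,2.5,70],"angular":[0,0,-10]},{"fingers":74,"delta_pos":[1.5,2.5,110],"angular":[0,0,-10]},{"fingers":74,"delta_pos":[1.5,2.5,150],"angular":[0,0,-10]},{"fingers":74,"delta_pos":[1.5,2.5,172],"angular":[0,0,-10]},{"fingers":74,"delta_pos":[1.5,2.5,181],"angular":[0,0,-10]},{"fingers":74,"delta_pos":[1.5,2.5,181],"angular":[0,0,-10]},{"fingers":50,"delta_pos":[1.5,2.5,181],"angular":[0,0,-10]},{"fingers":50,"delta_pos":[1.5,2.5,181],"angular":[0,0,-10]},{"fingers":50,"delta_pos":[1.5,2.5,181],"angular":[0,0,-10]}]}}

```text
clock: 11.65
tool_pos: [0.4667, 0.3207, 0.0191]
orientation: [-179.8, -0.1, -10.3]
force: [1.0, 1.0, 1.0]
opening: 0.0554
gripper_force: 0.5
```

Emit:
{"name": "apply_moves", "arguments": {"deltas": [{"fingers":50,"delta_pos":[0,0,0],"angular":[0,0,0]},{"fingers":50,"delta_pos":[0,0,0],"angular":[0,0,0]},{"fingers":76,"delta_pos":[0,0,0],"angular":[0,0,0]},{"fingers":76,"delta_pos":[0,0,0],"angular":[0,0,0]},{"fingers":76,"delta_pos":[0,0,0],"angular":[0,0,0]},{"fingers":76,"delta_pos":[0,0,0],"angular":[0,0,8]},{"fingers":76,"delta_pos":[0,0,0],"angular":[0,0,16]},{"fingers":76,"delta_pos":[0,0,0],"angular":[0,0,24]},{"fingers":76,"delta_pos":[0,0,0],"angular":[0,0,32]},{"fingers":76,"delta_pos":[0,0,0],"angular":[0,0,40]}]}}

```text
clock: 12.65
tool_pos: [0.4658, 0.3194, 0.0173]
orientation: [180.0, -0.0, -50.6]
force: [-0.4, -0.4, 0.0]
opening: 0.0756
gripper_force: 0.0
```

Emit:
{"name": "apply_moves", "arguments": {"deltas": [{"fingers":76,"delta_pos":[0,0,0],"angular":[0,0,8]},{"fingers":76,"delta_pos":[0,0,0],"angular":[0,0,16]},{"fingers":76,"delta_pos":[0,0,0],"angular":[0,0,24]},{"fingers":76,"delta_pos":[0,0,0],"angular":[0,0,32]},{"fingers":76,"delta_pos":[0,0,0],"angular":[0,0,40]},{"fingers":76,"delta_pos":[0,0,0],"angular":[0,0,48]},{"fingers":76,"delta_pos":[0,0,0],"angular":[0,0,50]}]}}

```text
clock: 13.35
tool_pos: [0.4658, 0.3194, 0.0173]
orientation: [180.0, -0.0, -100.6]
force: [-0.0, -0.3, 0.0]
opening: 0.0759
gripper_force: 0.0
```

Emit:
{"name": "apply_moves", "arguments": {"deltas": [{"fingers":50,"delta_pos":[0,0,0],"angular":[0,0,0]},{"fingers":50,"delta_pos":[0,0,0],"angular":[0,0,0]},{"fingers":50,"delta_pos":[0,0,0],"angular":[0,0,0]},{"fingers":50,"delta_pos":[0,0,0],"angular":[0,0,0]},{"fingers":50,"delta_pos":[0,0,0],"angular":[0,0,0]},{"fingers":50,"delta_pos":[0,0,-20],"angular":[0,0,0]},{"fingers":50,"delta_pos":[0,0,-60],"angular":[0,0,0]},{"fingers":50,"delta_pos":[0,0,-100],"angular":[0,0,0]},{"fingers":50,"delta_pos":[0,0,-120],"angular":[0,0,0]}]}}

```text
clock: 14.25
tool_pos: [0.4669, 0.3206, 0.141]
orientation: [-179.9, 0.2, -100.3]
force: [0.3, -0.1, -1.3]
opening: 0.0534
gripper_force: 30.0
```

```bash
sed -i 's/T0=np.array(.*/T0=np.array([.5592,-.0272])/' h.py; python3 - <<'E'
from h import *
o=ctrl.get_obs();print(o['opening'],o['gripper_force'])
print(S2W(-.042,.027),S2W(.042,.027));go(*S2W(-.042,.027),.14,-100)
E
```

```text
0.053391392932574396 29.999864101409912
[0.52252658 0.00668303] [ 0.60525043 -0.00790341]
t14.2 pos [0.4669 0.3206 0.141 ] rpy [-179.9    0.2 -100.3] q [ 54.  14. -20.   0. -55. -65.] -> d [ 2.990e+02 -1.106e+02  2.000e-01] turn [-0.1  0.2 -0.3]
```

Emit:
{"name": "apply_moves", "arguments": {"deltas": [{"fingers":50,"delta_pos":[15,-6,0],"angular":[0,0,0]},{"fingers":50,"delta_pos":[50,-19,0],"angular":[0,0,0]},{"fingers":50,"delta_pos":[90,-33,0],"angular":[0,0,0]},{"fingers":50,"delta_pos":[130,-48,0],"angular":[0,0,0]},{"fingers":50,"delta_pos":[170,-63,0],"angular":[0,0,0]},{"fingers":50,"delta_pos":[210,-78,0],"angular":[0,0,0]},{"fingers":50,"delta_pos":[250,-92,0],"angular":[0,0,0]},{"fingers":50,"delta_pos":[285,-105,0],"angular":[0,0,0]},{"fingers":50,"delta_pos":[299,-110.5,20],"angular":[0,0,-0.3]},{"fingers":50,"delta_pos":[299,-110.5,50],"angular":[0,0,-0.3]}]}}

```text
clock: 15.25
tool_pos: [0.5217, 0.0033, 0.0874]
orientation: [-179.9, 0.1, -100.1]
force: [-0.1, 0.5, -1.2]
opening: 0.0535
gripper_force: 30.0
```

Emit:
{"name": "apply_moves", "arguments": {"deltas": [{"fingers":50,"delta_pos":[0,0,20],"angular":[0,0,0]},{"fingers":50,"delta_pos":[0,0,26],"angular":[0,0,0]},{"fingers":50,"delta_pos":[0,0,26],"angular":[0,0,0]},{"fingers":50,"delta_pos":[0,0,26],"angular":[0,0,0]}]}}

```text
clock: 15.65
tool_pos: [0.5215, 0.0058, 0.062]
orientation: [-180.0, 0.0, -100.0]
force: [-0.2, 1.0, -1.4]
opening: 0.0536
gripper_force: 30.0
```

```bash
python3 - <<'E'
from h import *
o=ctrl.get_obs();print(o['opening'],o['gripper_force'],o['force'])
go(*S2W(-.042,.027),.030,-100)
im=snap('scene');save(im,'s6.png',(280,210,360,270),10)
E
```

```text
0.053559985937611534 29.999907910823822 [-0.20722141  1.03658907 -1.40706739]
t15.7 pos [0.5215 0.0058 0.062 ] rpy [-180.    0. -100.] q [ 22.  16. -31.   0. -43. -32.] -> d [-1.  -0.8 32. ] turn [-0.  0.  0.]
```

View pics/s6.png

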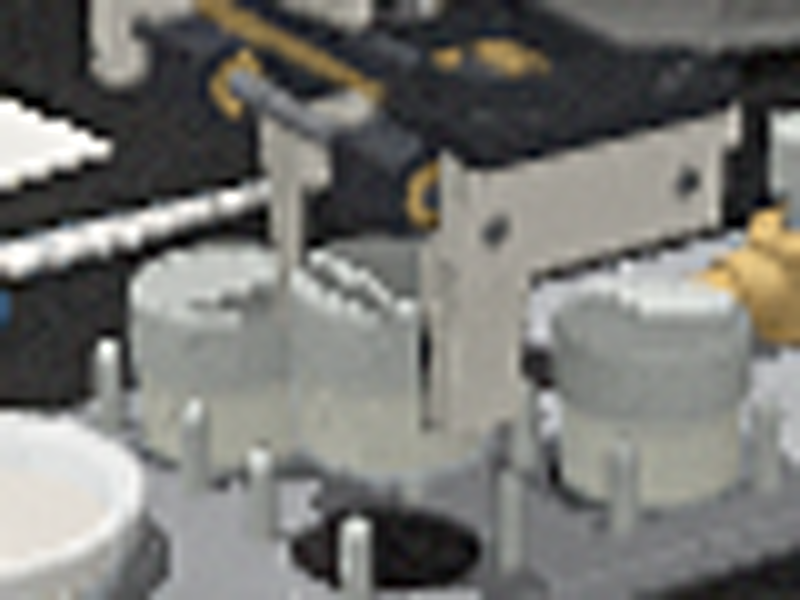

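Pot A stands upright in cell 2. Pot B hangs over cell 0, about 1 mm to the right of the disc, which the computed correction agrees with. Lowering.

Emit:
{"name": "apply_moves", "arguments": {"deltas": [{"fingers":50,"delta_pos":[-1,-1,0],"angular":[0,0,0]},{"fingers":50,"delta_pos":[-1,-1,8],"angular":[0,0,0]},{"fingers":50,"delta_pos":[-1,-1,14],"angular":[0,0,0]},{"fingers":50,"delta_pos":[-1,-1,16],"angular":[0,0,0]},{"fingers":50,"delta_pos":[-1,-1,16],"angular":[0,0,0]}]}}

```text
clock: 16.2
tool_pos: [0.5219, 0.0064, 0.0449]
orientation: [179.9, -0.0, -100.0]
force: [-0.1, 0.4, -0.7]
opening: 0.0536
gripper_force: 30.0
```

Emit:
{"name": "apply_moves", "arguments": {"deltas": [{"fingers":50,"delta_pos":[0,0,5],"angular":[0,0,0]},{"fingers":50,"delta_pos":[0,0,10],"angular":[0,0,0]},{"fingers":50,"delta_pos":[0,0,14],"angular":[0,0,0]},{"fingers":50,"delta_pos":[0,0,16.5],"angular":[0,0,0]},{"fingers":50,"delta_pos":[0,0,16.5],"angular":[0,0,0]},{"fingers":50,"delta_pos":[0,0,16.5],"angular":[0,0,0]}]}}

```text
clock: 16.8
tool_pos: [0.5221, 0.0065, 0.0294]
orientation: [180.0, -0.0, -100.0]
force: [-4.1, 0.6, 6.9]
opening: 0.0535
gripper_force: 30.0
```

Emit:
{"name": "apply_moves", "arguments": {"deltas": [{"fingers":63,"delta_pos":[0,0,0],"angular":[0,0,0]},{"fingers":63,"delta_pos":[0,0,0],"angular":[0,0,0]},{"fingers":63,"delta_pos":[0,0,0],"angular":[0,0,0]},{"fingers":63,"delta_pos":[0,0,-10],"angular":[0,0,0]},{"fingers":63,"delta_pos":[0,0,-30],"angular":[0,0,0]},{"fingers":70,"delta_pos":[0,0,-70],"angular":[0,0,0]},{"fingers":76,"delta_pos":[0,0,-110],"angular":[0,0,0]},{"fingers":76,"delta_pos":[0,0,-150],"angular":[0,0,0]}]}}

```text
clock: 17.6
tool_pos: [0.5221, 0.0064, 0.1813]
orientation: [-180.0, 0.0, -100.0]
force: [1.0, 1.0, -0.9]
opening: 0.0753
gripper_force: 0.0
```

```bash
python3 - <<'E'
from h import *
im=snap('top')
for c in caps(im,140):print(np.round(c,1),px2w('top',c[0],c[1],.048)[:2])
go(.4435,-.352,.18,-100)
for z in(.0,.04):print(px2w('top',466,255,z)[:2],px2w('top',463,310,z)[:2])
E
```

```text
[274.5 185.5  16.   16.  206. ] [0.73612589 0.1082236 ]
[448.5 251.5  20.   20.  297. ] [ 0.55081288 -0.36510266]
[445.5 290.5  20.   20.  320. ] [ 0.44488147 -0.35478749]
[216.5 463.5  24.   32.  394. ] [-0.01076232  0.26775888]
t17.6 pos [0.5257 0.0068 0.1884] rpy [-179.4    0.2  -99.9] q [ 22.   8. -22.   0. -60. -32.] -> d [367.6  19.3   7.2] turn [-0.6  0.2  0.1]
[ 0.54177124 -0.4247387 ] [ 0.38819074 -0.41299918]
[ 0.54097928 -0.41466546] [ 0.39109345 -0.40320835]
```

Emit:
{"name": "apply_moves", "arguments": {"deltas": [{"fingers":80,"delta_pos":[20,1,0],"angular":[0,0,0]},{"fingers":80,"delta_pos":[60,2,0],"angular":[0,0,0]},{"fingers":80,"delta_pos":[105,4,0],"angular":[0,0,0]},{"fingers":80,"delta_pos":[150,6,0],"angular":[0,0,0]},{"fingers":80,"delta_pos":[195,8,0],"angular":[0,0,0]},{"fingers":80,"delta_pos":[240,10,0],"angular":[0,0,0]},{"fingers":80,"delta_pos":[285,12,0],"angular":[0,0,0]},{"fingers":80,"delta_pos":[330,14,0],"angular":[0,0,0]},{"fingers":80,"delta_pos":[360,15,0],"angular":[0,0,0]},{"fingers":80,"delta_pos":[367,15,0],"angular":[0,0,0]}]}}

```text
clock: 18.65
tool_pos: [0.4428, -0.355, 0.1791]
orientation: [180.0, -0.0, -100.2]
force: [0.0, -0.6, 0.7]
opening: 0.0799
gripper_force: 0.0
```

Emit:
{"name": "apply_moves", "arguments": {"deltas": [{"fingers":80,"delta_pos":[0,0,40],"angular":[0,0,0]},{"fingers":80,"delta_pos":[0,0,80],"angular":[0,0,0]},{"fingers":80,"delta_pos":[0,0,100],"angular":[0,0,0]},{"fingers":80,"delta_pos":[0,0,100],"angular":[0,0,0]}]}}

```text
clock: 19.05
tool_pos: [0.4419, -0.3511, 0.0763]
orientation: [179.7, 0.1, -100.0]
force: [0.6, -0.2, 0.1]
opening: 0.08
gripper_force: 0.0
```

```bash
python3 - <<'E'
from h import *
go(.4435,-.352,.021,-100)
im=snap('scene');save(im,'s7.png',(360,160,440,240),7)
E
```

```text
t19.1 pos [ 0.4419 -0.3511  0.0763] rpy [ 1.797e+02  1.000e-01 -1.000e+02] q [-19.  19. -24.  -0. -48.   9.] -> d [ 0.7 -2.  55.3] turn [ 0.3  0.1 -0. ]
```

View pics/s7.png

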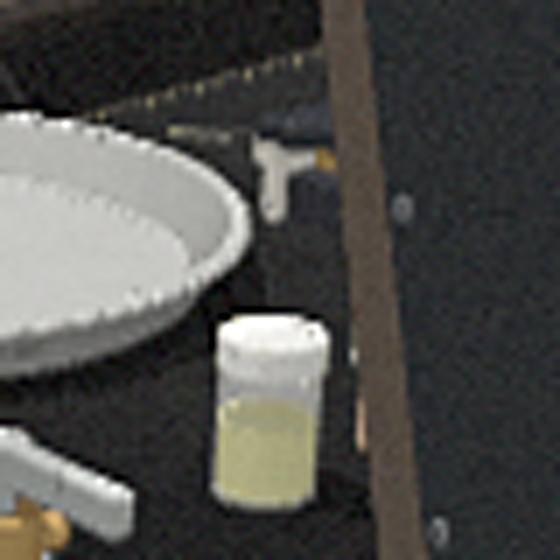

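Emit:
{"name": "apply_moves", "arguments": {"deltas": [{"fingers":80,"delta_pos":[0.5,-1.5,15],"angular":[0,0,0]},{"fingers":80,"delta_pos":[0.5,-1.5,35],"angular":[0,0,0]},{"fingers":80,"delta_pos":[0.5,-1.5,48],"angular":[0,0,0]},{"fingers":80,"delta_pos":[0.5,-1.5,54],"angular":[0,0,0]},{"fingers":80,"delta_pos":[0.5,-1.5,54],"angular":[0,0,0]},{"fingers":50,"delta_pos":[0.5,-1.5,54],"angular":[0,0,0]},{"fingers":50,"delta_pos":[0.5,-1.5,54],"angular":[0,0,0]},{"fingers":50,"delta_pos":[0.5,-1.5,54],"angular":[0,0,0]},{"fingers":50,"delta_pos":[0.5,-1.5,54],"angular":[0,0,0]},{"fingers":50,"delta_pos":[0.5,-1.5,54],"angular":[0,0,0]}]}}

```text
clock: 20.1
tool_pos: [0.4455, -0.3531, 0.0254]
orientation: [-180.0, -0.0, -100.0]
force: [-0.9, 0.8, 3.1]
opening: 0.0533
gripper_force: 30.0
```

Emit:
{"name": "apply_moves", "arguments": {"deltas": [{"fingers":50,"delta_pos":[0,0,0],"angular":[0,0,0]},{"fingers":50,"delta_pos":[0,0,0],"angular":[0,0,0]},{"fingers":50,"delta_pos":[0,0,-10],"angular":[0,0,0]},{"fingers":50,"delta_pos":[0,0,-30],"angular":[0,0,0]}]}}

```text
clock: 20.5
tool_pos: [0.4439, -0.3524, 0.054]
orientation: [179.8, 0.1, -100.0]
force: [-0.2, 0.4, -1.4]
opening: 0.0535
gripper_force: 30.0
```

```bash
python3 - <<'E'
from h import *
o=ctrl.get_obs();print(o['opening'],o['gripper_force'],o['force'])
go(.41,-.28,.054,-100)
E
```

```text
0.05354761449530491 29.999908804893494 [-0.17110207  0.42469451 -1.43951285]
t20.5 pos [ 0.4439 -0.3524  0.054 ] rpy [ 1.798e+02  1.000e-01 -1.000e+02] q [-19.  20. -25.  -0. -45.   9.] -> d [-65.4  45.9   0.2] turn [ 0.2  0.1 -0. ]
```

Emit:
{"name": "apply_moves", "arguments": {"deltas": [{"fingers":50,"delta_pos":[-15,10,-20],"angular":[0,0,0]},{"fingers":50,"delta_pos":[-40,28,-20],"angular":[0,0,0]},{"fingers":50,"delta_pos":[-60,42,-10],"angular":[0,0,0]},{"fingers":50,"delta_pos":[-65,46,10],"angular":[0,0,0]},{"fingers":50,"delta_pos":[-65,46,23],"angular":[0,0,0]},{"fingers":50,"delta_pos":[-65,46,28],"angular":[0,0,0]},{"fingers":50,"delta_pos":[-65,46,31],"angular":[0,0,0]},{"fingers":50,"delta_pos":[-65,46,31],"angular":[0,0,0]},{"fingers":50,"delta_pos":[-65,46,31],"angular":[0,0,0]}]}}

```text
clock: 21.4
tool_pos: [0.4107, -0.2809, 0.0252]
orientation: [179.9, 0.0, -100.0]
force: [-4.6, 6.0, 12.8]
opening: 0.0533
gripper_force: 30.0
```

Emit:
{"name": "apply_moves", "arguments": {"deltas": [{"fingers":76,"delta_pos":[0,0,0],"angular":[0,0,0]},{"fingers":76,"delta_pos":[0,0,0],"angular":[0,0,0]},{"fingers":76,"delta_pos":[0,0,0],"angular":[0,0,0]},{"fingers":76,"delta_pos":[0,0,0],"angular":[0,0,-8]},{"fingers":76,"delta_pos":[0,0,0],"angular":[0,0,-16]},{"fingers":76,"delta_pos":[0,0,0],"angular":[0,0,-24]},{"fingers":76,"delta_pos":[0,0,0],"angular":[0,0,-32]},{"fingers":76,"delta_pos":[0,0,0],"angular":[0,0,-40]},{"fingers":76,"delta_pos":[0,0,0],"angular":[0,0,-48]},{"fingers":76,"delta_pos":[0,0,0],"angular":[0,0,-56]}]}}

```text
clock: 22.4
tool_pos: [0.4115, -0.2812, 0.024]
orientation: [-180.0, -0.0, -43.7]
force: [0.2, 0.8, -1.0]
opening: 0.076
gripper_force: 0.0
```

Emit:
{"name": "apply_moves", "arguments": {"deltas": [{"fingers":76,"delta_pos":[0,0,0],"angular":[0,0,-8]},{"fingers":76,"delta_pos":[0,0,0],"angular":[0,0,-16]},{"fingers":76,"delta_pos":[0,0,0],"angular":[0,0,-24]},{"fingers":76,"delta_pos":[0,0,0],"angular":[0,0,-32]},{"fingers":76,"delta_pos":[0,0,0],"angular":[0,0,-34]},{"fingers":50,"delta_pos":[0,0,0],"angular":[0,0,-34]},{"fingers":50,"delta_pos":[0,0,0],"angular":[0,0,-34]},{"fingers":50,"delta_pos":[0,0,0],"angular":[0,0,-34]},{"fingers":50,"delta_pos":[0,0,0],"angular":[0,0,-34]},{"fingers":50,"delta_pos":[0,0,0],"angular":[0,0,-34]}]}}

```text
clock: 23.4
tool_pos: [0.4113, -0.2811, 0.024]
orientation: [180.0, -0.0, -10.0]
force: [-0.3, -0.9, 0.0]
opening: 0.0535
gripper_force: 30.0
```

Emit:
{"name": "apply_moves", "arguments": {"deltas": [{"fingers":76,"delta_pos":[0,0,0],"angular":[0,0,0]},{"fingers":76,"delta_pos":[0,0,0],"angular":[0,0,0]},{"fingers":76,"delta_pos":[0,0,0],"angular":[0,0,0]},{"fingers":76,"delta_pos":[0,0,0],"angular":[0,0,8]},{"fingers":76,"delta_pos":[0,0,0],"angular":[0,0,16]},{"fingers":76,"delta_pos":[0,0,0],"angular":[0,0,24]},{"fingers":76,"delta_pos":[0,0,0],"angular":[0,0,32]},{"fingers":76,"delta_pos":[0,0,0],"angular":[0,0,40]},{"fingers":76,"delta_pos":[0,0,0],"angular":[0,0,48]},{"fingers":76,"delta_pos":[0,0,0],"angular":[0,0,56]}]}}

```text
clock: 24.4
tool_pos: [0.4112, -0.281, 0.024]
orientation: [-180.0, 0.0, -66.3]
force: [0.3, 0.6, -0.9]
opening: 0.0758
gripper_force: 0.0
```

Emit:
{"name": "apply_moves", "arguments": {"deltas": [{"fingers":76,"delta_pos":[0,0,0],"angular":[0,0,8]},{"fingers":76,"delta_pos":[0,0,0],"angular":[0,0,16]},{"fingers":76,"delta_pos":[0,0,0],"angular":[0,0,24]},{"fingers":76,"delta_pos":[0,0,0],"angular":[0,0,32]},{"fingers":76,"delta_pos":[0,0,0],"angular":[0,0,34]},{"fingers":50,"delta_pos":[0,0,0],"angular":[0,0,34]},{"fingers":50,"delta_pos":[0,0,0],"angular":[0,0,34]},{"fingers":50,"delta_pos":[0,0,0],"angular":[0,0,34]},{"fingers":50,"delta_pos":[0,0,0],"angular":[0,0,34]},{"fingers":50,"delta_pos":[0,0,0],"angular":[0,0,34]}]}}

```text
clock: 25.4
tool_pos: [0.4112, -0.281, 0.024]
orientation: [180.0, 0.0, -100.0]
force: [-0.4, 0.4, 1.1]
opening: 0.0534
gripper_force: 30.0
```

```bash
python3 - <<'E'
from h import *
o=ctrl.get_obs();print(o['opening'],o['gripper_force'],o['force'])
go(*S2W(.042,-.057),.15,-100)
E
```

```text
0.05341067517675527 30.000218152999878 [-0.44979051  0.35264613  1.11575413]
t25.4 pos [ 0.4112 -0.281   0.024 ] rpy [ 180.    0. -100.] q [-12.  18. -36.  -0. -37.   2.] -> d [-218.6 -143.8 -126. ] turn [0. 0. 0.]
```

Emit:
{"name": "apply_moves", "arguments": {"deltas": [{"fingers":50,"delta_pos":[0,0,-20],"angular":[0,0,0]},{"fingers":50,"delta_pos":[0,0,-60],"angular":[0,0,0]},{"fingers":50,"delta_pos":[0,0,-100],"angular":[0,0,0]},{"fingers":50,"delta_pos":[-15,-10,-126],"angular":[0,0,0]},{"fingers":50,"delta_pos":[-50,-33,-126],"angular":[0,0,0]},{"fingers":50,"delta_pos":[-85,-56,-126],"angular":[0,0,0]},{"fingers":50,"delta_pos":[-120,-79,-126],"angular":[0,0,0]},{"fingers":50,"delta_pos":[-155,-102,-126],"angular":[0,0,0]},{"fingers":50,"delta_pos":[-190,-125,-126],"angular":[0,0,0]},{"fingers":50,"delta_pos":[-213,-140,-126],"angular":[0,0,0]}]}}

```text
clock: 26.4
tool_pos: [0.5876, -0.0934, 0.1496]
orientation: [180.0, 0.0, -99.9]
force: [-0.9, 0.9, -1.6]
opening: 0.0533
gripper_force: 30.0
```

Emit:
{"name": "apply_moves", "arguments": {"deltas": [{"fingers":50,"delta_pos":[-5.5,-4,0],"angular":[0,0,0]},{"fingers":50,"delta_pos":[-5.5,-4,20],"angular":[0,0,0]},{"fingers":50,"delta_pos":[-5.5,-4,50],"angular":[0,0,0]},{"fingers":50,"delta_pos":[-5.5,-4,75],"angular":[0,0,0]},{"fingers":50,"delta_pos":[-5.5,-4,81],"angular":[0,0,0]},{"fingers":50,"delta_pos":[-5.5,-4,81],"angular":[0,0,0]},{"fingers":50,"delta_pos":[-5.5,-4,81],"angular":[0,0,0]}]}}

```text
clock: 27.1
tool_pos: [0.5917, -0.091, 0.0701]
orientation: [-179.9, 0.0, -100.0]
force: [0.7, 0.3, -1.1]
opening: 0.0531
gripper_force: 30.0
```

```bash
python3 - <<'E'
from h import *
o=ctrl.get_obs();print(o['opening'],o['gripper_force'],o['force'])
go(*S2W(.042,-.057),.036,-100)
E
```

```text
0.05314202237630496 29.999707639217377 [ 0.6916338  0.3096708 -1.125582 ]
t27.1 pos [ 0.5917 -0.091   0.0701] rpy [-179.9    0.  -100. ] q [ 10.  22. -20.   0. -48. -20.] -> d [-0.2  1.1 34.1] turn [-0.1  0.   0. ]
```

Emit:
{"name": "apply_moves", "arguments": {"deltas": [{"fingers":50,"delta_pos":[0,0.5,5],"angular":[0,0,0]},{"fingers":50,"delta_pos":[0,0.5,10],"angular":[0,0,0]},{"fingers":50,"delta_pos":[0,0.5,14],"angular":[0,0,0]},{"fingers":50,"delta_pos":[0,0.5,16],"angular":[0,0,0]},{"fingers":50,"delta_pos":[0,0.5,16],"angular":[0,0,0]}]}}

```text
clock: 27.6
tool_pos: [0.5902, -0.0908, 0.0526]
orientation: [180.0, -0.0, -100.0]
force: [0.0, 0.3, -2.1]
opening: 0.0534
gripper_force: 30.0
```

Emit:
{"name": "apply_moves", "arguments": {"deltas": [{"fingers":50,"delta_pos":[0,0,5],"angular":[0,0,0]},{"fingers":50,"delta_pos":[0,0,10],"angular":[0,0,0]},{"fingers":50,"delta_pos":[0,0,14],"angular":[0,0,0]},{"fingers":50,"delta_pos":[0,0,16.5],"angular":[0,0,0]},{"fingers":50,"delta_pos":[0,0,16.5],"angular":[0,0,0]}]}}

```text
clock: 28.1
tool_pos: [0.5904, -0.0908, 0.0362]
orientation: [180.0, -0.0, -100.0]
force: [0.2, 0.4, -2.3]
opening: 0.0533
gripper_force: 30.0
```

Emit:
{"name": "apply_moves", "arguments": {"deltas": [{"fingers":63,"delta_pos":[0,0,0],"angular":[0,0,0]},{"fingers":63,"delta_pos":[0,0,0],"angular":[0,0,0]},{"fingers":63,"delta_pos":[0,0,0],"angular":[0,0,0]},{"fingers":63,"delta_pos":[0,0,-10],"angular":[0,0,0]},{"fingers":63,"delta_pos":[0,0,-30],"angular":[0,0,0]},{"fingers":60,"delta_pos":[0,0,-70],"angular":[0,0,0]},{"fingers":60,"delta_pos":[0,0,-110],"angular":[0,0,0]},{"fingers":60,"delta_pos":[40,0,-120],"angular":[0,0,0]},{"fingers":60,"delta_pos":[90,0,-120],"angular":[0,0,0]},{"fingers":60,"delta_pos":[140,0,-120],"angular":[0,0,0]}]}}

```text
clock: 29.1
tool_pos: [0.5665, -0.2296, 0.1586]
orientation: [-179.8, 0.0, -99.9]
force: [0.6, -0.7, -0.5]
opening: 0.0599
gripper_force: 0.0
```

Emit:
{"name": "apply_moves", "arguments": {"deltas": [{"fingers":50,"delta_pos":[40,20,0],"angular":[0,0,8]},{"fingers":50,"delta_pos":[75,40,0],"angular":[0,0,16]},{"fingers":50,"delta_pos":[100,60,0],"angular":[0,0,24]},{"fingers":50,"delta_pos":[120,80,0],"angular":[0,0,32]},{"fingers":50,"delta_pos":[120,80,0],"angular":[0,0,40]},{"fingers":50,"delta_pos":[120,80,0],"angular":[0,0,48]},{"fingers":50,"delta_pos":[120,80,0],"angular":[0,0,56]},{"fingers":50,"delta_pos":[120,80,0],"angular":[0,0,64]},{"fingers":50,"delta_pos":[120,80,0],"angular":[0,0,72]}]}}

```text
clock: 30.0
tool_pos: [0.4666, -0.3331, 0.1575]
orientation: [-180.0, 0.0, -172.3]
force: [0.2, -0.2, -0.4]
opening: 0.0498
gripper_force: 0.0
```

```bash
python3 - <<'E'
from h import *
s=snap('scene');t=snap('top')
a=cv2.resize(s[205:305,245:405],(800,500),interpolation=cv2.INTER_CUBIC)
cv2.imwrite('pics/s8.png',a); cv2.imwrite('pics/t8full.png',t)
b=cv2.resize(t[200:300,240:400],(800,500),interpolation=cv2.INTER_CUBIC);cv2.imwrite('pics/t8.png',b)
go(*S2W(-.04,-.153),.12,-190)
E
```

```text
t30.1 pos [ 0.4667 -0.333   0.1573] rpy [-180.     0.  -172.1] q [-16.  14. -18.   0. -58. -66.] -> d [-48.5 156.9  37.3] turn [-0.   0.1 17.9]
```

View pics/s8.png

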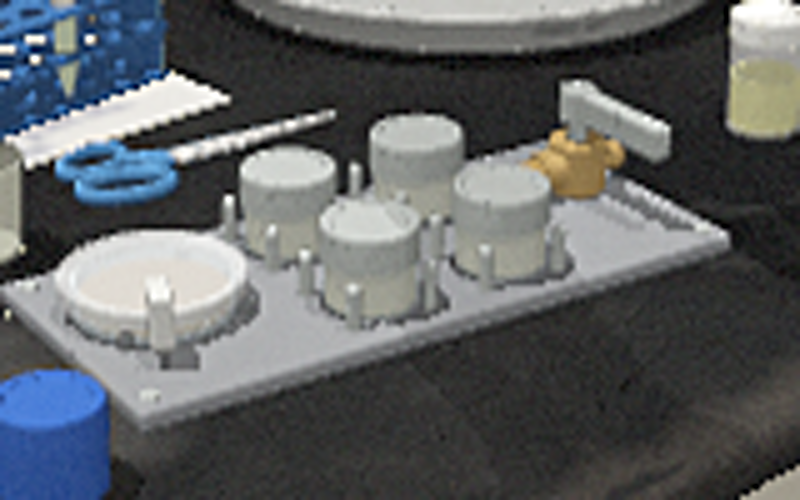

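All four cells hold upright pots, at crop (288,200), (418,165), (370,255) and (502,220). The handle at (615,120) still points toward -x. Next is the top view, to measure the handle and ear against the placed pots, whose positions I know.

View pics/t8.png

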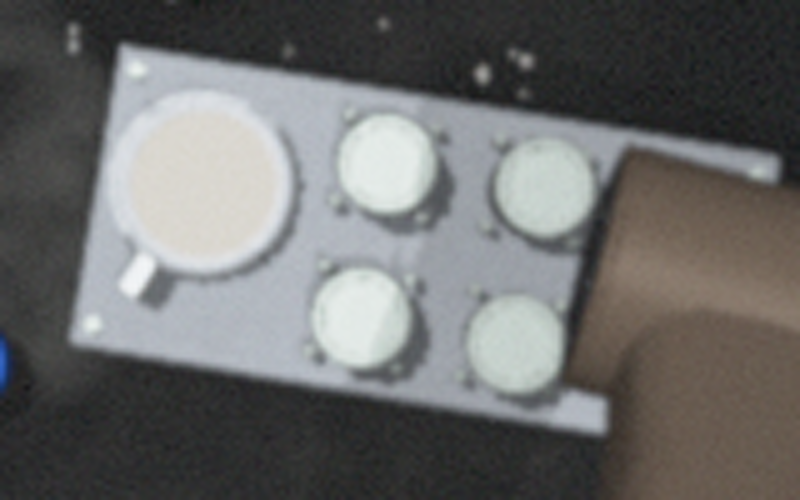

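```bash
python3 - <<'E'
from h import *
np.set_printoptions(precision=4,suppress=True)
c8=lambda u,v,z:px2w('top',240+u/5,200+v/5,z)[:2]
rob=[(.6052,-.008),(.5904,-.0908),(.522,.0065)]
for (u,v),r in zip([(387,163),(546,188),(361,317)],rob):print(c8(u,v,.06)-r)
b=np.mean([c8(u,v,.06)-r for (u,v),r in zip([(387,163),(546,188),(361,317)],rob)],0);print('bias',b)
c,s=np.cos(np.radians(TH)),np.sin(np.radians(TH));M=np.array([[c,-s],[s,c]]);S=lambda p:M.T@(np.array(p)-b-T0)
print('pot1',S(c8(516,343,.06)),'lid',S(c8(200,182,.033)),S(c1(189,195,.033)),'ear',S(c8(138,277,.053)),S(c1(131,283,.053)))
for f in((669,272),(653,399)):print('cock',S(c1(*f,.076)),c1(*f,.076)-b)
# scene camera ear / handle (s8: scale 5, off 245,205)
g=lambda u,v,z:px2w('scene',245+u/5,205+v/5,z)[:2]
S0=lambda p:M.T@(np.array(p)-T0)
print('scene ear top',S0(g(158,284,.053)),'handle axis',S0(g(577,92,.076)),'tip top',S0(g(662,130,.076)))
E
```

```text
[-0.0001 -0.0001]
[ 0.0003 -0.0033]
[-0.0002  0.0003]
bias [-0.    -0.001]
pot1 [-0.043  -0.0569] lid [0.016  0.1279] [0.0159 0.1273] ear [-0.0413  0.1511] [-0.0407  0.1504]
cock [ 0.0157 -0.1528] [ 0.5481 -0.1804]
cock [-0.0571 -0.1554] [ 0.476  -0.1703]
scene ear top [-0.0374  0.1508] handle axis [ 0.0086 -0.1472] tip top [-0.0634 -0.151 ]
```

Emit:
{"name": "apply_moves", "arguments": {"deltas": [{"fingers":40,"delta_pos":[-12,39,0],"angular":[0,0,6]},{"fingers":40,"delta_pos":[-25,78,0],"angular":[0,0,12]},{"fingers":40,"delta_pos":[-38,120,0],"angular":[0,0,18]},{"fingers":40,"delta_pos":[-46,145,10],"angular":[0,0,18]},{"fingers":40,"delta_pos":[-49,155,37],"angular":[0,0,18]},{"fingers":40,"delta_pos":[-49,155,37],"angular":[0,0,18]},{"fingers":40,"delta_pos":[-49,155,37],"angular":[0,0,18]}]}}

```text
clock: 30.8
tool_pos: [0.4935, -0.1727, 0.1199]
orientation: [-180.0, -0.0, 170.2]
force: [0.0, -0.1, 1.4]
opening: 0.0398
gripper_force: 0.0
```

```bash
python3 - <<'E'
from h import *
print(S2W(.016,-.1528));go(*S2W(-.039,-.1548),.047,-188)
E
```

```text
[ 0.54842348 -0.180457  ]
t30.8 pos [ 0.4935 -0.1727  0.1199] rpy [-180.    -0.   170.2] q [   2.   12.  -27.    0.  -51. -102.] -> d [-0.4 -0.1 72.9] turn [-0.  -0.  -1.8]
```

Emit:
{"name": "apply_moves", "arguments": {"deltas": [{"fingers":40,"delta_pos":[0,0,25],"angular":[0,0,-2]},{"fingers":40,"delta_pos":[0,0,50],"angular":[0,0,-2]},{"fingers":40,"delta_pos":[0,0,68],"angular":[0,0,-2]},{"fingers":40,"delta_pos":[0,0,73],"angular":[0,0,-2]},{"fingers":40,"delta_pos":[0,0,73],"angular":[0,0,-2]},{"fingers":22,"delta_pos":[0,0,73],"angular":[0,0,-2]},{"fingers":22,"delta_pos":[0,0,73],"angular":[0,0,-2]},{"fingers":14,"delta_pos":[0,0,73],"angular":[0,0,-2]},{"fingers":14,"delta_pos":[0,0,73],"angular":[0,0,-2]}]}}

```text
clock: 31.7
tool_pos: [0.4939, -0.1726, 0.0471]
orientation: [180.0, 0.1, 172.0]
force: [-0.0, -0.7, -0.6]
opening: 0.0158
gripper_force: 0.0
```

Emit:
{"name": "apply_moves", "arguments": {"deltas": [{"fingers":5,"delta_pos":[0,0,0],"angular":[0,0,0]},{"fingers":5,"delta_pos":[0,0,0],"angular":[0,0,0]},{"fingers":5,"delta_pos":[0,0,0],"angular":[0,0,0]},{"fingers":5,"delta_pos":[0,0,0],"angular":[0,0,0]},{"fingers":5,"delta_pos":[0,0,0],"angular":[0,0,0]}]}}

```text
clock: 32.2
tool_pos: [0.4937, -0.1728, 0.0467]
orientation: [-180.0, 0.0, 172.0]
force: [-1.6, -3.4, 6.3]
opening: 0.0122
gripper_force: 30.0
```

```bash
cat > arc.py <<'E'
from h import *
import sys
# tool deltas (in axes of current commanded pose, yaw y0) along the arc about the cock axis, from angle a0 to a1
def arc(a0,a1,n,yaw0,r=.055):
    ax=S2W(.016,-.1528)
    def P(a): q=np.radians(TH-180+a); return ax+r*np.array([np.cos(q),np.sin(q)])
    q=np.radians(yaw0);X=np.array([np.cos(q),np.sin(q)]);Y=np.array([np.sin(q),-np.cos(q)])
    for a in np.linspace(a0,a1,n+1)[1:]:
        d=(P(a)-P(a0))*1000;print('%.1f: [%.1f, %.1f, 0] turn %.1f'%(a,d@X,d@Y,-(a-a0)))
E
python3 - <<'E'
from arc import *
o=ctrl.get_obs();print(o['tool_pos'],o['orientation'],o['force'],o['opening'],o['gripper_force'])
arc(2,45,9,-188)
E
```

```text
[ 0.49367036 -0.17280931  0.04671934] [-1.79986693e+02  1.75826817e-02  1.72011784e+02] [-1.63369113 -3.375637    6.2847135 ] 0.012218179639220192 29.950565993785858
6.8: [-0.2, -4.6, 0] turn -4.8
11.6: [-0.8, -9.1, 0] turn -9.6
16.3: [-1.7, -13.6, 0] turn -14.3
21.1: [-3.0, -18.0, 0] turn -19.1
25.9: [-4.7, -22.3, 0] turn -23.9
30.7: [-6.7, -26.4, 0] turn -28.7
35.4: [-9.1, -30.3, 0] turn -33.4
40.2: [-11.8, -34.0, 0] turn -38.2
45.0: [-14.8, -37.5, 0] turn -43.0
```

Emit:
{"name": "apply_moves", "arguments": {"deltas": [{"fingers":5,"delta_pos":[-0.1,-2.3,0],"angular":[0,0,-2.4]},{"fingers":5,"delta_pos":[-0.2,-4.6,0],"angular":[0,0,-4.8]},{"fingers":5,"delta_pos":[-0.5,-6.9,0],"angular":[0,0,-7.2]},{"fingers":5,"delta_pos":[-0.8,-9.1,0],"angular":[0,0,-9.6]},{"fingers":5,"delta_pos":[-1.2,-11.4,0],"angular":[0,0,-12]},{"fingers":5,"delta_pos":[-1.7,-13.6,0],"angular":[0,0,-14.3]},{"fingers":5,"delta_pos":[-2.3,-15.8,0],"angular":[0,0,-16.7]},{"fingers":5,"delta_pos":[-3,-18,0],"angular":[0,0,-19.1]},{"fingers":5,"delta_pos":[-3,-18,0],"angular":[0,0,-19.1]}]}}

```text
clock: 33.1
tool_pos: [0.494, -0.1913, 0.0467]
orientation: [-180.0, -0.0, -168.8]
force: [-1.3, -2.5, 5.9]
opening: 0.0117
gripper_force: 29.9
```

```bash
python3 - <<'E'
from arc import *
o=ctrl.get_obs();print(o['tool_pos'],o['orientation'],o['force'],o['opening'],o['gripper_force'])
arc(21.1,45,5,-168.9)
E
```

```text
[ 0.49399593 -0.19126634  0.04672098] [-1.79981730e+02 -3.84083514e-03 -1.68812551e+02] [-1.334692   -2.515027    5.94338263] 0.011652207337873326 29.94644969701767
25.9: [-0.2, -4.6, 0] turn -4.8
30.7: [-0.8, -9.1, 0] turn -9.6
35.4: [-1.7, -13.6, 0] turn -14.3
40.2: [-3.0, -18.0, 0] turn -19.1
45.0: [-4.7, -22.3, 0] turn -23.9
```

Forces are low and the bar follows. Finishing to 45°.

Emit:
{"name": "apply_moves", "arguments": {"deltas": [{"fingers":5,"delta_pos":[-0.1,-2.3,0],"angular":[0,0,-2.4]},{"fingers":5,"delta_pos":[-0.2,-4.6,0],"angular":[0,0,-4.8]},{"fingers":5,"delta_pos":[-0.8,-9.1,0],"angular":[0,0,-9.6]},{"fingers":5,"delta_pos":[-1.7,-13.6,0],"angular":[0,0,-14.3]},{"fingers":5,"delta_pos":[-3,-18,0],"angular":[0,0,-19.1]},{"fingers":5,"delta_pos":[-4.1,-20.7,0],"angular":[0,0,-22]},{"fingers":5,"delta_pos":[-4.7,-22.3,0],"angular":[0,0,-23.9]},{"fingers":5,"delta_pos":[-4.7,-22.3,0],"angular":[0,0,-23.9]},{"fingers":5,"delta_pos":[-4.7,-22.3,0],"angular":[0,0,-23.9]},{"fingers":5,"delta_pos":[-4.7,-22.3,0],"angular":[0,0,-23.9]}]}}

```text
clock: 34.1
tool_pos: [0.5028, -0.2122, 0.0468]
orientation: [-180.0, -0.0, -145.0]
force: [-2.2, -3.3, 5.7]
opening: 0.0119
gripper_force: 29.9
```

Emit:
{"name": "apply_moves", "arguments": {"deltas": [{"fingers":20,"delta_pos":[0,0,0],"angular":[0,0,0]},{"fingers":30,"delta_pos":[0,0,0],"angular":[0,0,0]},{"fingers":40,"delta_pos":[0,0,0],"angular":[0,0,0]},{"fingers":40,"delta_pos":[0,0,0],"angular":[0,0,0]},{"fingers":40,"delta_pos":[0,0,-20],"angular":[0,0,0]},{"fingers":40,"delta_pos":[0,0,-60],"angular":[0,0,0]},{"fingers":40,"delta_pos":[0,0,-100],"angular":[0,0,0]}]}}

```text
clock: 34.8
tool_pos: [0.5022, -0.2117, 0.1469]
orientation: [179.9, -0.1, -145.0]
force: [0.9, -1.1, 0.2]
opening: 0.0399
gripper_force: 0.0
```

```bash
python3 - <<'E'
from h import *
r=np.radians(22); e=np.array([.016-.062*np.cos(r),.1276+.062*np.sin(r)]);print(e,S2W(*e))
go(*S2W(*e),.14,-32)
go(*S2W(*e),.14,148)
E
```

```text
[-0.0414854   0.15082561] [0.54453545 0.12853809]
t34.8 pos [ 0.5022 -0.2117  0.1469] rpy [ 1.799e+02 -1.000e-01 -1.450e+02] q [ -2.  12. -22.  -0. -56. -53.] -> d [-229.9  254.3    6.9] turn [   0.2    0.  -113. ]
t34.8 pos [ 0.5022 -0.2117  0.1469] rpy [ 1.799e+02 -1.000e-01 -1.450e+02] q [ -2.  12. -22.  -0. -56. -53.] -> d [-229.9  254.3    6.9] turn [ 0.  -0.1 67. ]
```

Emit:
{"name": "apply_moves", "arguments": {"deltas": [{"fingers":34,"delta_pos":[-15,17,0],"angular":[0,0,-8]},{"fingers":34,"delta_pos":[-40,44,0],"angular":[0,0,-16]},{"fingers":34,"delta_pos":[-65,72,0],"angular":[0,0,-24]},{"fingers":34,"delta_pos":[-90,100,0],"angular":[0,0,-32]},{"fingers":34,"delta_pos":[-115,128,0],"angular":[0,0,-40]},{"fingers":34,"delta_pos":[-140,156,0],"angular":[0,0,-48]},{"fingers":34,"delta_pos":[-165,183,0],"angular":[0,0,-56]},{"fingers":34,"delta_pos":[-190,210,0],"angular":[0,0,-64]},{"fingers":34,"delta_pos":[-212,235,0],"angular":[0,0,-72]},{"fingers":34,"delta_pos":[-230,254,0],"angular":[0,0,-80]}]}}

```text
clock: 35.8
tool_pos: [0.5455, 0.1302, 0.1464]
orientation: [-180.0, 0.0, -64.6]
force: [0.7, -0.0, -0.7]
opening: 0.0339
gripper_force: 0.0
```

Emit:
{"name": "apply_moves", "arguments": {"deltas": [{"fingers":34,"delta_pos":[0,0,0],"angular":[0,0,-8]},{"fingers":34,"delta_pos":[0,0,0],"angular":[0,0,-16]},{"fingers":34,"delta_pos":[0,0,0],"angular":[0,0,-24]},{"fingers":34,"delta_pos":[0,0,0],"angular":[0,0,-32]},{"fingers":34,"delta_pos":[0,0,0],"angular":[0,0,-33]}]}}

```text
clock: 36.3
tool_pos: [0.5454, 0.1283, 0.1463]
orientation: [180.0, 0.0, -31.8]
force: [-0.3, -0.3, 0.9]
opening: 0.0343
gripper_force: 0.0
```

```bash
python3 - <<'E'
from h import *
r=np.radians(22); e=np.array([.016-.065*np.cos(r),.1276+.065*np.sin(r)])
go(*S2W(*e),.028,-32)
im=snap('top');b=cv2.resize(im[200:300,240:400],(800,500),interpolation=cv2.INTER_CUBIC);cv2.imwrite('pics/t9.png',b)
s=snap('scene');a=cv2.resize(s[200:300,245:405],(800,500),interpolation=cv2.INTER_CUBIC);cv2.imwrite('pics/s9.png',a)
E
```

```text
t36.3 pos [0.5454 0.1283 0.1463] rpy [180.    0.  -31.8] q [ 33.  14. -20.  -0. -56.  25.] -> d [ -3.8   0.2 118.3] turn [0.  0.  0.2]
```

View pics/s9.png

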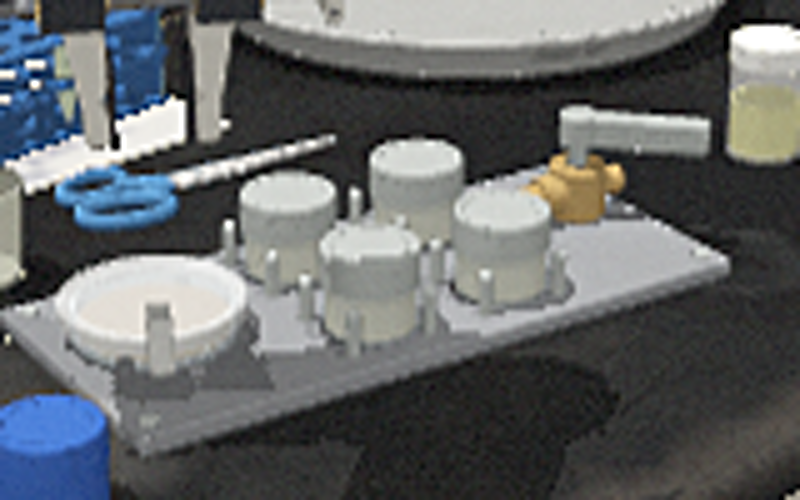

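The handle is at about 45°, crop (640,130), and the ear at (158,310) lies midway under the two fingertips at x 98 and 207. Descending to grip the ear.

Emit:
{"name": "apply_moves", "arguments": {"deltas": [{"fingers":34,"delta_pos":[-3.5,0,30],"angular":[0,0,0]},{"fingers":34,"delta_pos":[-3.5,0,65],"angular":[0,0,0]},{"fingers":34,"delta_pos":[-3.5,0,90],"angular":[0,0,0]},{"fingers":34,"delta_pos":[-3.5,0,108],"angular":[0,0,0]},{"fingers":34,"delta_pos":[-3.5,0,118],"angular":[0,0,0]},{"fingers":34,"delta_pos":[-3.5,0,118],"angular":[0,0,0]},{"fingers":34,"delta_pos":[-3.5,0,118],"angular":[0,0,0]}]}}

```text
clock: 37.1
tool_pos: [0.5431, 0.1302, 0.0291]
orientation: [-180.0, -0.0, -32.0]
force: [0.8, 0.7, 0.3]
opening: 0.0339
gripper_force: 0.0
```

Emit:
{"name": "apply_moves", "arguments": {"deltas": [{"fingers":26,"delta_pos":[0,0,0],"angular":[0,0,0]},{"fingers":20,"delta_pos":[0,0,0],"angular":[0,0,0]},{"fingers":17,"delta_pos":[0,0,0],"angular":[0,0,0]},{"fingers":15,"delta_pos":[0,0,0],"angular":[0,0,0]},{"fingers":13,"delta_pos":[0,0,0],"angular":[0,0,0]},{"fingers":11,"delta_pos":[0,0,0],"angular":[0,0,0]},{"fingers":5,"delta_pos":[0,0,0],"angular":[0,0,0]},{"fingers":5,"delta_pos":[0,0,0],"angular":[0,0,0]},{"fingers":5,"delta_pos":[0,0,0],"angular":[0,0,0]}]}}

```text
clock: 38.0
tool_pos: [0.5427, 0.1301, 0.0286]
orientation: [-180.0, -0.0, -32.0]
force: [-0.2, 0.6, 1.9]
opening: 0.0116
gripper_force: 30.0
```

```bash
python3 - <<'E'
from h import *
o=ctrl.get_obs();print(o['tool_pos'],o['orientation'],o['force'],o['opening'],o['gripper_force'])
# arc of the TCP about the far edge: pivot 111 mm ahead (65+46) along tool x, at z=.030 ; TCP z
z0=o['tool_pos'][2];px,pz=111,30-z0*1000
for a in(2,4,6,8,10,12,13):
    r=np.radians(a);vx,vz=-px,-pz   # vector pivot->TCP (x ahead, z up)
    nx,nz=vx*np.cos(r)+vz*np.sin(r),-vx*np.sin(r)+vz*np.cos(r)
    print(a,'dx %.1f dz_tool %.1f'%(nx-vx,-(nz-vz)),'ear rise(62) %.1f'%(108*np.sin(r)))
E
```

```text
[0.54271427 0.13006879 0.02858698] [-1.79992851e+02 -6.72747870e-03 -3.19894452e+01] [-0.16552164  0.61438938  1.88555723] 0.011589211275605431 29.999449253082275
2 dx 0.0 dz_tool -3.9 ear rise(62) 3.8
4 dx 0.2 dz_tool -7.7 ear rise(62) 7.5
6 dx 0.5 dz_tool -11.6 ear rise(62) 11.3
8 dx 0.9 dz_tool -15.5 ear rise(62) 15.0
10 dx 1.4 dz_tool -19.3 ear rise(62) 18.8
12 dx 2.1 dz_tool -23.1 ear rise(62) 22.5
13 dx 2.5 dz_tool -25.0 ear rise(62) 24.3
```

Emit:
{"name": "apply_moves", "arguments": {"deltas": [{"fingers":5,"delta_pos":[0,0,-1.9],"angular":[0,-1,0]},{"fingers":5,"delta_pos":[0,0,-3.8],"angular":[0,-2,0]},{"fingers":5,"delta_pos":[0.1,0,-5.7],"angular":[0,-3,0]},{"fingers":5,"delta_pos":[0.2,0,-7.6],"angular":[0,-4,0]},{"fingers":5,"delta_pos":[0.3,0,-9.5],"angular":[0,-5,0]},{"fingers":5,"delta_pos":[0.5,0,-11.4],"angular":[0,-6,0]},{"fingers":5,"delta_pos":[0.5,0,-11.4],"angular":[0,-6,0]}]}}

```text
clock: 38.7
tool_pos: [0.5438, 0.1296, 0.04]
orientation: [-180.0, 6.0, -32.0]
force: [0.2, 0.8, -0.2]
opening: 0.0119
gripper_force: 30.0
```

```bash
python3 - <<'E'
from h import *
o=ctrl.get_obs();print(o['tool_pos'],o['orientation'],o['force'],o['moment'],o['opening'],o['gripper_force'])
A=R.from_euler('xyz',o['orientation'],degrees=True);print(A.as_matrix())
# continue 6->13 in tilted tool axes
def P(a):
    r=np.radians(a);return np.array([-111*np.cos(r)-0*np.sin(r),111*np.sin(r)])
r=np.radians(6);X=np.array([np.cos(r),-np.sin(r)]);Z=np.array([-np.sin(r),-np.cos(r)])
for a in(7,8,9,10,11,12,13):
    d=P(a)-P(6);print(a,'[%.1f,0,%.1f] turn %.1f'%(d@X,d@Z,-(a-6)))
E
```

```text
[0.54377789 0.12957582 0.04004711] [-179.96643023    6.02938529  -32.04125843] [ 0.15993686  0.78196591 -0.21864995] [-0.12564294 -0.14212346  0.04453606] 0.011869999897816515 29.99921143054962
[[ 8.42977125e-01 -5.30581879e-01 -8.87267493e-02]
 [-5.27594994e-01 -8.47633488e-01  5.62227006e-02]
 [-1.05038510e-01 -5.82661802e-04 -9.94467984e-01]]
7 [0.0,0,-1.9] turn -1.0
8 [0.1,0,-3.9] turn -2.0
9 [0.2,0,-5.8] turn -3.0
10 [0.3,0,-7.7] turn -4.0
11 [0.4,0,-9.7] turn -5.0
12 [0.6,0,-11.6] turn -6.0
13 [0.8,0,-13.5] turn -7.0
```

Emit:
{"name": "apply_moves", "arguments": {"deltas": [{"fingers":5,"delta_pos":[0,0,-1.9],"angular":[0,-1,0]},{"fingers":5,"delta_pos":[0.1,0,-3.8],"angular":[0,-2,0]},{"fingers":5,"delta_pos":[0.2,0,-5.7],"angular":[0,-3,0]},{"fingers":5,"delta_pos":[0.3,0,-7.6],"angular":[0,-4,0]},{"fingers":5,"delta_pos":[0.4,0,-9.5],"angular":[0,-5,0]},{"fingers":5,"delta_pos":[0.6,0,-11.4],"angular":[0,-6,0]},{"fingers":5,"delta_pos":[0.8,0,-13.3],"angular":[0,-7,0]},{"fingers":5,"delta_pos":[0.8,0,-13.3],"angular":[0,-7,0]},{"fingers":5,"delta_pos":[0.8,0,-13.3],"angular":[0,-7,0]}]}}

```text
clock: 39.6
tool_pos: [0.5452, 0.1284, 0.0529]
orientation: [-180.0, 13.0, -32.0]
force: [0.8, -0.5, 0.5]
opening: 0.0121
gripper_force: 30.0
```

```bash
python3 - <<'E'
from h import *
o=ctrl.get_obs();print(o['clock'],o['tool_pos'],o['orientation'],o['force'],o['moment'],o['opening'],o['gripper_force'])
s=snap('scene');cv2.imwrite('pics/s10.png',s)
# where the ear and the lid's far edge should appear vs white blob near it
o0=cv2.imread('pics/s0.png');
d=cv2.absdiff(s,cv2.imread('pics/s0.png')).sum(2)
g=cv2.cvtColor(s,cv2.COLOR_BGR2GRAY);print(g[245:280:2,252:300:3])
E
```

```text
39.6 [0.54524904 0.12840658 0.05291505] [-179.98999103   12.97626272  -32.01626613] [ 0.82827903 -0.46195028  0.50662381] [-0.64927993 -0.90200191  0.04804409] 0.012067473768450054 29.9991112947464
[[ 41  56  46  51  73 176 182  43  44  13 171 176  33 198 156 151]
 [ 43  44  49  48  37 175 174  42  54  30 173 179  32 148 155 145]
 [ 41  41  44  51  44 182 176  50  46  31 176 184  31 144 171 157]
 [ 33  51  52  46  34 181 173  34 149  31 175 175 206 129 163 149]
 [ 30  31  34 118 207 195 170  41 137  32 162 186 234 230 138 175]
 [ 21   1 206 218 224 197 172  23 179  78 178 162 229 230  99 164]
 [ 24  36 213 221 215 230 179  74 177  90 178 169 223 212 167 150]
 [ 19 141 195 214 228 234 182 131 179  95 176 172 161 184 182 181]
 [163 164 184 180 181 186 185 131 177 134 175 169 136 202 147 133]
 [143 169  98 153 165 168 145 106 178 170 129 112 154 147  89  88]
 [167 167 154 174 159 100 111 116 124 118 106 175 158 158  93  91]
 [164 161 172 160 159 171 167 178 176 172 164 147 144 126  99  93]
 [149 115  82 148 164 157 156 153 148 151 154 149 142 129  91  95]
 [112 104  93 107 161 174  98 166 162 179 168 149 121 104  92  94]
 [ 58  98  93  94  96 125 103 144 146 128 110  82  92 116  93  94]
 [ 64  76 101  94  91  93  91  87  89  88  93  92  91  87 115 108]
 [ 69  62  72  99  90  89  92  87  95  94  88  86 120 115 121 117]
 [107 112  59  93 102 118 116 112 111 116 118 114 119 121 119 115]]
```

Emit:
{"name": "apply_moves", "arguments": {"deltas": [{"fingers":5,"delta_pos":[0,0,0],"angular":[0,0,0]},{"fingers":5,"delta_pos":[0,0,0],"angular":[0,0,0]},{"fingers":5,"delta_pos":[0,0,0],"angular":[0,0,0]},{"fingers":5,"delta_pos":[0,0,0],"angular":[0,0,0]},{"fingers":5,"delta_pos":[0,0,0],"angular":[0,0,0]},{"fingers":5,"delta_pos":[0,0,0],"angular":[0,0,0]},{"fingers":5,"delta_pos":[0,0,0],"angular":[0,0,0]},{"fingers":5,"delta_pos":[0,0,0],"angular":[0,0,0]},{"fingers":5,"delta_pos":[0,0,0],"angular":[0,0,0]},{"fingers":5,"delta_pos":[0,0,0],"angular":[0,0,0]}]}}

```text
clock: 40.65
tool_pos: [0.5449, 0.1286, 0.053]
orientation: [180.0, 13.0, -32.0]
force: [0.7, -1.0, 1.3]
opening: 0.0119
gripper_force: 30.0
```

```bash
python3 - <<'E'
from h import *
o=ctrl.get_obs();print(o['clock'],o['tool_pos'],o['orientation'],o['force'],o['moment'],o['opening'],o['gripper_force'])
s=snap('scene');cv2.imwrite('pics/s11.png',s)
def mk(im):
    sub=im[235:285,250:300].astype(int);return ((sub.min(2)>195)).astype(int)
m=mk(s)
for r in m[::1]:print(''.join('#' if v else '.' for v in r))
# expected pixels: far edge of lid (top surface) and near rim for flat / tilted lid
c=S2W(.016,.1276);q=np.radians(-32);X=np.array([np.cos(q),np.sin(q)])
pf=np.array([*(c+X*.046),.030])
for a in(0,13):
    r=np.radians(a)
    out=[]
    for d,h in((-46-5,-0.003+.006),(46+5,.003)):
        l=d/1000-.046 if d<0 else .005
        p=pf[:2]+X*(l*np.cos(r)+.003*np.sin(r));z=.030-l*np.sin(r)+.003*np.cos(r);out.append(np.round(np.array(w2px('scene',(*p,z)))-[250,235],1))
    print(a,out)
E
```

```text
40.65 [0.54486252 0.12861041 0.05302184] [179.99964322  13.00504121 -31.9979711 ] [ 0.72626471 -0.96040432  1.32871418] [-0.47252703 -0.72049787 -0.03547543] 0.011892021141394283 29.999103248119354
...............................................##.
.####........................................#.###
##..........................................######
.....................................#.....#######
...........................................#######
............................................######
...............................................#..
..................................................
..................................................
........................................#.........
........................................#.........
....................................#.............
..................................................
................#.................................
..................................................
..................................................
...............................#.....##...........
...................................
[... 1038 characters left out ...]
................................................
..................................................
..................................................
..................................................
..................................................
..................................................
..................................................
..................................................
..................................................
..................................................
..................................................
..................................................
0 [array([27.3, 32.6]), array([23.6, 15.9])]
13 [array([26.8, 24.3]), array([23.6, 16.3])]
```

Emit:
{"name": "apply_moves", "arguments": {"deltas": [{"fingers":5,"delta_pos":[0,0,0],"angular":[0,0,0]},{"fingers":5,"delta_pos":[0,0,0],"angular":[0,0,0]},{"fingers":5,"delta_pos":[0,0,0],"angular":[0,0,0]},{"fingers":5,"delta_pos":[0,0,0],"angular":[0,0,0]},{"fingers":5,"delta_pos":[0,0,0],"angular":[0,0,0]},{"fingers":5,"delta_pos":[0,0,0],"angular":[0,0,0]},{"fingers":5,"delta_pos":[0,0,0],"angular":[0,0,0]},{"fingers":5,"delta_pos":[0,0,0],"angular":[0,0,0]},{"fingers":5,"delta_pos":[0,0,0],"angular":[0,0,0]},{"fingers":5,"delta_pos":[0,0,0],"angular":[0,0,0]}]}}

```text
clock: 41.7
tool_pos: [0.5449, 0.1286, 0.053]
orientation: [180.0, 13.0, -32.0]
force: [0.7, 0.1, 0.5]
opening: 0.0119
gripper_force: 30.0
```

Emit:
{"name": "apply_moves", "arguments": {"deltas": [{"fingers":5,"delta_pos":[0,0,0],"angular":[0,0,0]},{"fingers":5,"delta_pos":[0,0,0],"angular":[0,0,0]},{"fingers":5,"delta_pos":[0,0,0],"angular":[0,0,0]},{"fingers":5,"delta_pos":[0,0,0],"angular":[0,0,0]},{"fingers":5,"delta_pos":[0,0,0],"angular":[0,0,0]},{"fingers":5,"delta_pos":[0,0,0],"angular":[0,0,0]},{"fingers":5,"delta_pos":[0,0,0],"angular":[0,0,0]},{"fingers":5,"delta_pos":[0,0,0],"angular":[0,0,0]},{"fingers":5,"delta_pos":[0,0,0],"angular":[0,0,0]},{"fingers":5,"delta_pos":[0,0,0],"angular":[0,0,0]}]}}

```text
clock: 42.7
tool_pos: [0.5449, 0.1286, 0.053]
orientation: [-180.0, 13.0, -32.0]
force: [0.6, 0.6, 1.1]
opening: 0.012
gripper_force: 30.0
```

Emit:
{"name": "apply_moves", "arguments": {"deltas": [{"fingers":5,"delta_pos":[0,0,0],"angular":[0,0,0]},{"fingers":5,"delta_pos":[0,0,0],"angular":[0,0,0]},{"fingers":5,"delta_pos":[0,0,0],"angular":[0,0,0]},{"fingers":5,"delta_pos":[0,0,0],"angular":[0,0,0]},{"fingers":5,"delta_pos":[0,0,0],"angular":[0,0,0]},{"fingers":5,"delta_pos":[0,0,0],"angular":[0,0,0]},{"fingers":5,"delta_pos":[0,0,0],"angular":[0,0,0]},{"fingers":5,"delta_pos":[0,0,0],"angular":[0,0,0]},{"fingers":5,"delta_pos":[0,0,0],"angular":[0,0,0]},{"fingers":5,"delta_pos":[0,0,0],"angular":[0,0,0]}]}}

```text
clock: 43.7
tool_pos: [0.5449, 0.1286, 0.053]
orientation: [-180.0, 13.0, -32.0]
force: [-0.4, 0.2, 0.7]
opening: 0.012
gripper_force: 30.0
```

Emit:
{"name": "apply_moves", "arguments": {"deltas": [{"fingers":5,"delta_pos":[0,0,0],"angular":[0,0,0]},{"fingers":5,"delta_pos":[0,0,0],"angular":[0,0,0]},{"fingers":5,"delta_pos":[0,0,0],"angular":[0,0,0]},{"fingers":5,"delta_pos":[0,0,0],"angular":[0,0,0]},{"fingers":5,"delta_pos":[0,0,0],"angular":[0,0,0]},{"fingers":5,"delta_pos":[0,0,0],"angular":[0,0,0]},{"fingers":5,"delta_pos":[0,0,0],"angular":[0,0,0]},{"fingers":5,"delta_pos":[0,0,0],"angular":[0,0,0]},{"fingers":5,"delta_pos":[0,0,0],"angular":[0,0,0]},{"fingers":5,"delta_pos":[0,0,0],"angular":[0,0,0]}]}}

```text
clock: 44.7
tool_pos: [0.5449, 0.1286, 0.053]
orientation: [180.0, 13.0, -32.0]
force: [0.9, -0.2, 1.2]
opening: 0.0118
gripper_force: 30.0
```

```bash
cat > blob.py <<'E'
from h import *
def show(f):
    s=snap('scene');cv2.imwrite('pics/'+f,s)
    m=(s[247:265,250:300].min(2)>195)
    for r in m:print(''.join('#' if v else '.' for v in r))
    o=ctrl.get_obs();print(o['clock'],o['tool_pos'],o['force'],o['moment'],o['opening'],o['gripper_force'])
E
python3 -c "from blob import *;show('s12.png')"
```

```text
..................................................
..................................................
..................................................
..................................................
...............................#.....##...........
....................................######........
.............####...................#######.......
.........########...................########......
........#########...................########......
......############..................#######.......
......############..................######........
.......###########..................#....#........
.........#########........................#.......
.........#.......#................................
.#......##...............................#........
#........#..............................#.........
..........#.......................................
.....................................#............
44.75 [0.54487558 0.12859254 0.05302037] [-0.06315245 -0.01062093  1.07557411] [-0.49923732 -0.65280424 -0.00988142] 0.011324474405648002 29.999206960201263
```

Emit:
{"name": "apply_moves", "arguments": {"deltas": [{"fingers":5,"delta_pos":[0,0,0],"angular":[0,0,0]},{"fingers":5,"delta_pos":[0,0,0],"angular":[0,0,0]},{"fingers":5,"delta_pos":[0,0,0],"angular":[0,0,0]},{"fingers":5,"delta_pos":[0,0,0],"angular":[0,0,0]},{"fingers":5,"delta_pos":[0,0,0],"angular":[0,0,0]},{"fingers":5,"delta_pos":[0,0,0],"angular":[0,0,0]},{"fingers":5,"delta_pos":[0,0,0],"angular":[0,0,0]},{"fingers":5,"delta_pos":[0,0,0],"angular":[0,0,0]},{"fingers":5,"delta_pos":[0,0,0],"angular":[0,0,0]},{"fingers":5,"delta_pos":[0,0,0],"angular":[0,0,0]}]}}

```text
clock: 45.75
tool_pos: [0.5449, 0.1286, 0.053]
orientation: [180.0, 13.0, -32.0]
force: [-0.2, 0.8, 0.2]
opening: 0.0119
gripper_force: 30.0
```

Emit:
{"name": "apply_moves", "arguments": {"deltas": [{"fingers":5,"delta_pos":[0,0,0],"angular":[0,0,0]},{"fingers":5,"delta_pos":[0,0,0],"angular":[0,0,0]},{"fingers":5,"delta_pos":[0,0,0],"angular":[0,0,0]},{"fingers":5,"delta_pos":[0,0,0],"angular":[0,0,0]},{"fingers":5,"delta_pos":[0,0,0],"angular":[0,0,0]},{"fingers":5,"delta_pos":[0,0,0],"angular":[0,0,0]},{"fingers":5,"delta_pos":[0,0,0],"angular":[0,0,0]},{"fingers":5,"delta_pos":[0,0,0],"angular":[0,0,0]},{"fingers":5,"delta_pos":[0,0,0],"angular":[0,0,0]},{"fingers":5,"delta_pos":[0,0,0],"angular":[0,0,0]}]}}

```text
clock: 46.75
tool_pos: [0.5449, 0.1286, 0.053]
orientation: [180.0, 13.0, -32.0]
force: [0.4, 0.6, 0.1]
opening: 0.0117
gripper_force: 30.0
```

Emit:
{"name": "apply_moves", "arguments": {"deltas": [{"fingers":5,"delta_pos":[0,0,0],"angular":[0,0,0]},{"fingers":5,"delta_pos":[0,0,0],"angular":[0,0,0]},{"fingers":5,"delta_pos":[0,0,0],"angular":[0,0,0]},{"fingers":5,"delta_pos":[0,0,0],"angular":[0,0,0]},{"fingers":5,"delta_pos":[0,0,0],"angular":[0,0,0]},{"fingers":5,"delta_pos":[0,0,0],"angular":[0,0,0]},{"fingers":5,"delta_pos":[0,0,0],"angular":[0,0,0]},{"fingers":5,"delta_pos":[0,0,0],"angular":[0,0,0]},{"fingers":5,"delta_pos":[0,0,0],"angular":[0,0,0]},{"fingers":5,"delta_pos":[0,0,0],"angular":[0,0,0]}]}}

```text
clock: 47.75
tool_pos: [0.5449, 0.1286, 0.053]
orientation: [180.0, 13.0, -32.0]
force: [0.2, -0.1, 0.1]
opening: 0.0121
gripper_force: 30.0
```

Emit:
{"name": "apply_moves", "arguments": {"deltas": [{"fingers":5,"delta_pos":[0,0,0],"angular":[0,0,0]},{"fingers":5,"delta_pos":[0,0,0],"angular":[0,0,0]},{"fingers":5,"delta_pos":[0,0,0],"angular":[0,0,0]},{"fingers":5,"delta_pos":[0,0,0],"angular":[0,0,0]},{"fingers":5,"delta_pos":[0,0,0],"angular":[0,0,0]},{"fingers":5,"delta_pos":[0,0,0],"angular":[0,0,0]},{"fingers":5,"delta_pos":[0,0,0],"angular":[0,0,0]},{"fingers":5,"delta_pos":[0,0,0],"angular":[0,0,0]},{"fingers":5,"delta_pos":[0,0,0],"angular":[0,0,0]},{"fingers":5,"delta_pos":[0,0,0],"angular":[0,0,0]}]}}

```text
clock: 48.75
tool_pos: [0.5449, 0.1286, 0.053]
orientation: [180.0, 13.0, -32.0]
force: [-0.5, -0.1, 0.6]
opening: 0.0116
gripper_force: 30.0
```

Emit:
{"name": "apply_moves", "arguments": {"deltas": [{"fingers":5,"delta_pos":[0,0,0],"angular":[0,0,0]},{"fingers":5,"delta_pos":[0,0,0],"angular":[0,0,0]},{"fingers":5,"delta_pos":[0,0,0],"angular":[0,0,0]},{"fingers":5,"delta_pos":[0,0,0],"angular":[0,0,0]},{"fingers":5,"delta_pos":[0,0,0],"angular":[0,0,0]},{"fingers":5,"delta_pos":[0,0,0],"angular":[0,0,0]}]}}

```text
clock: 49.35
tool_pos: [0.5449, 0.1286, 0.053]
orientation: [-180.0, 13.0, -32.0]
force: [0.2, -0.5, 1.0]
opening: 0.0118
gripper_force: 30.0
```

```bash
python3 - <<'E'
from blob import *
show('s13.png')
go(.5427,.1301,.0286,-32)
def P(a):
    r=np.radians(a);return np.array([-111*np.cos(r),111*np.sin(r)])
r=np.radians(13);X=np.array([np.cos(r),-np.sin(r)]);Z=np.array([-np.sin(r),-np.cos(r)])
for a in(11,9,7,5,3,1,0):
    d=P(a)-P(13);print(a,'[%.1f,0,%.1f] turn %.1f'%(d@X,d@Z,13-a))
E
```

```text
..................................................
................#.................................
..................................................
..................................................
...............................#.....##...........
....................................######........
.............####...................#######.......
.........########...................########......
........#########...................########......
......############..................#######.......
......############..................######........
.......###########..................#.............
.........#########........................#.......
.........#.......#................................
##.......#...............................#........
#........#..............................#.........
..........#.......................................
.....................................#............
49.4 [0.54490258 0.12858089 0.05303004] [-0.29341611  0.31583847  0.20311247] [-0.51060491 -0.58917492  0.02018951] 0.01195258698493922 29.99933212995529
t49.4 pos [0.5449 0.1286 0.053 ] rpy [-180.   13.  -32.] q [ 25.  25. -13. -13. -59.  40.] -> d [ 2.9 -0.1 24.4] turn [-0. 13.  0.]
11 [0.1,0,3.9] turn 2.0
9 [0.3,0,7.7] turn 4.0
7 [0.6,0,11.6] turn 6.0
5 [1.1,0,15.4] turn 8.0
3 [1.7,0,19.3] turn 10.0
1 [2.4,0,23.1] turn 12.0
0 [2.8,0,25.0] turn 13.0
```

Emit:
{"name": "apply_moves", "arguments": {"deltas": [{"fingers":5,"delta_pos":[0.1,0,1.9],"angular":[0,1,0]},{"fingers":5,"delta_pos":[0.1,0,3.8],"angular":[0,2,0]},{"fingers":5,"delta_pos":[0.3,0,7.6],"angular":[0,4,0]},{"fingers":5,"delta_pos":[0.6,0,11.4],"angular":[0,6,0]},{"fingers":5,"delta_pos":[1.1,0,15.2],"angular":[0,8,0]},{"fingers":5,"delta_pos":[1.7,0,19],"angular":[0,10,0]},{"fingers":5,"delta_pos":[2.4,0,22.7],"angular":[0,12,0]},{"fingers":5,"delta_pos":[2.9,0,24.4],"angular":[0,13,0]},{"fingers":5,"delta_pos":[2.9,0,24.4],"angular":[0,13,0]},{"fingers":5,"delta_pos":[2.9,0,24.4],"angular":[0,13,0]}]}}

```text
clock: 50.4
tool_pos: [0.5423, 0.1302, 0.0286]
orientation: [180.0, 0.0, -32.0]
force: [-0.1, 0.2, 0.4]
opening: 0.0118
gripper_force: 30.0
```

Emit:
{"name": "apply_moves", "arguments": {"deltas": [{"fingers":12,"delta_pos":[0,0,0],"angular":[0,0,0]},{"fingers":13,"delta_pos":[0,0,0],"angular":[0,0,0]},{"fingers":15,"delta_pos":[0,0,0],"angular":[0,0,0]},{"fingers":20,"delta_pos":[0,0,0],"angular":[0,0,0]},{"fingers":30,"delta_pos":[0,0,0],"angular":[0,0,0]},{"fingers":34,"delta_pos":[0,0,0],"angular":[0,0,0]},{"fingers":34,"delta_pos":[0,0,-20],"angular":[0,0,0]},{"fingers":34,"delta_pos":[0,0,-60],"angular":[0,0,0]},{"fingers":34,"delta_pos":[0,0,-110],"angular":[0,0,0]}]}}

```text
clock: 51.3
tool_pos: [0.5413, 0.1293, 0.1381]
orientation: [179.8, 0.1, -32.0]
force: [1.0, 1.0, -0.3]
opening: 0.0341
gripper_force: 0.0
```

```bash
python3 - <<'E'
from h import *
s=snap('scene');cv2.imwrite('pics/s14.png',s)
a=cv2.imread('pics/s9.png') # same pose before, 5x crop of [200:300,245:405]
b=cv2.resize(s[200:300,245:405],(800,500),interpolation=cv2.INTER_CUBIC)
# lid/ear region shift by phase correlation, and control region
for n,(u0,v0,u1,v1) in(('lid',(40,240,260,400)),('pots',(300,130,580,330))):
    g=lambda x:cv2.cvtColor(x[v0:v1,u0:u1],cv2.COLOR_BGR2GRAY).astype(np.float32)
    print(n,cv2.phaseCorrelate(g(a),g(b)),'absdiff',np.abs(g(a)-g(b)).mean())
print(ctrl.get_obs()['tool_pos'])
th=-12
go(*S2W(.016-.055*np.cos(np.pi/4),-.1528-.055*np.sin(np.pi/4)),.1468,-145)
E
```

```text
lid ((0.5508025058864376, 0.04009998436814044), 0.8281520521375868) absdiff 3.7741477
pots ((0.025789056475986172, 0.009932292788164432), 0.8954205274581909) absdiff 2.5121608
[0.54621493 0.13106024 0.14827547]
t51.4 pos [0.5462 0.1311 0.1483] rpy [-179.6   -0.4  -31.9] q [ 34.  13. -21.   0. -56.  24.] -> d [1.449e+02 3.139e+02 2.000e-01] turn [ -0.6   0.2 113.1]
```

The lid matches its pre-lift image to about 0.1 px, so it is seated as before. Now to shut the cock.

Emit:
{"name": "apply_moves", "arguments": {"deltas": [{"fingers":40,"delta_pos":[10,21,-8],"angular":[0,0,8]},{"fingers":40,"delta_pos":[26,55,-8],"angular":[0,0,16]},{"fingers":40,"delta_pos":[42,89,-8],"angular":[0,0,24]},{"fingers":40,"delta_pos":[58,123,-8],"angular":[0,0,32]},{"fingers":40,"delta_pos":[74,157,-8],"angular":[0,0,40]},{"fingers":40,"delta_pos":[90,191,-8],"angular":[0,0,48]},{"fingers":40,"delta_pos":[106,225,-8],"angular":[0,0,56]},{"fingers":40,"delta_pos":[122,259,-8],"angular":[0,0,64]},{"fingers":40,"delta_pos":[137,290,-8],"angular":[0,0,72]},{"fingers":40,"delta_pos":[147,311,-8],"angular":[0,0,80]}]}}

```text
clock: 52.35
tool_pos: [0.502, -0.2136, 0.1467]
orientation: [-180.0, 0.0, -112.4]
force: [0.9, 0.2, -0.3]
opening: 0.04
gripper_force: 0.0
```

Emit:
{"name": "apply_moves", "arguments": {"deltas": [{"fingers":40,"delta_pos":[0,0,0],"angular":[0,0,8]},{"fingers":40,"delta_pos":[0,0,0],"angular":[0,0,16]},{"fingers":40,"delta_pos":[0,0,0],"angular":[0,0,24]},{"fingers":40,"delta_pos":[0,0,0],"angular":[0,0,32]},{"fingers":40,"delta_pos":[0,0,0],"angular":[0,0,33]},{"fingers":40,"delta_pos":[0,0,0],"angular":[0,0,33]}]}}

```text
clock: 52.95
tool_pos: [0.5025, -0.2116, 0.1466]
orientation: [-180.0, 0.0, -144.8]
force: [0.7, -0.5, -0.6]
opening: 0.0396
gripper_force: 0.0
```

```bash
python3 - <<'E'
from h import *
go(.5028,-.2122,.0468,-145)
E
```

```text
t53.0 pos [ 0.5025 -0.2116  0.1466] rpy [-180.     0.  -144.8] q [ -2.  12. -22.  -0. -56. -53.] -> d [ 0.1 -0.6 99.8] turn [-0.   0.   0.2]
```

Emit:
{"name": "apply_moves", "arguments": {"deltas": [{"fingers":40,"delta_pos":[0,-0.5,30],"angular":[0,0,0]},{"fingers":40,"delta_pos":[0,-0.5,65],"angular":[0,0,0]},{"fingers":40,"delta_pos":[0,-0.5,90],"angular":[0,0,0]},{"fingers":40,"delta_pos":[0,-0.5,100],"angular":[0,0,0]},{"fingers":40,"delta_pos":[0,-0.5,100],"angular":[0,0,0]},{"fingers":25,"delta_pos":[0,-0.5,100],"angular":[0,0,0]},{"fingers":16,"delta_pos":[0,-0.5,100],"angular":[0,0,0]},{"fingers":5,"delta_pos":[0,-0.5,100],"angular":[0,0,0]},{"fingers":5,"delta_pos":[0,-0.5,100],"angular":[0,0,0]},{"fingers":5,"delta_pos":[0,-0.5,100],"angular":[0,0,0]}]}}

```text
clock: 53.95
tool_pos: [0.5033, -0.2122, 0.0474]
orientation: [-179.9, 0.1, -145.0]
force: [-0.5, -0.2, 4.4]
opening: 0.0118
gripper_force: 30.0
```

```bash
python3 - <<'E'
from arc import *
o=ctrl.get_obs();print(o['tool_pos'],o['orientation'],o['force'],o['moment'],o['opening'],o['gripper_force'])
arc(45,21,5,-145);arc(21,-1,5,-169)
E
```

```text
[ 0.50331475 -0.21216445  0.04735889] [-1.79943675e+02  5.71634380e-02 -1.44982520e+02] [-0.54301453 -0.15164665  4.43058211] [ 0.10484307  0.0895108  -0.07997089] 0.011772534955702863 29.995113909244537
40.2: [-0.2, 4.6, 0] turn 4.8
35.4: [-0.8, 9.2, 0] turn 9.6
30.6: [-1.7, 13.7, 0] turn 14.4
25.8: [-3.1, 18.1, 0] turn 19.2
21.0: [-4.8, 22.4, 0] turn 24.0
16.6: [-0.2, 4.2, 0] turn 4.4
12.2: [-0.6, 8.4, 0] turn 8.8
7.8: [-1.5, 12.6, 0] turn 13.2
3.4: [-2.6, 16.6, 0] turn 17.6
-1.0: [-4.0, 20.6, 0] turn 22.0
```

Emit:
{"name": "apply_moves", "arguments": {"deltas": [{"fingers":5,"delta_pos":[-0.1,2.3,0],"angular":[0,0,2.4]},{"fingers":5,"delta_pos":[-0.2,4.6,0],"angular":[0,0,4.8]},{"fingers":5,"delta_pos":[-0.8,9.2,0],"angular":[0,0,9.6]},{"fingers":5,"delta_pos":[-1.7,13.7,0],"angular":[0,0,14.4]},{"fingers":5,"delta_pos":[-3.1,18.1,0],"angular":[0,0,19.2]},{"fingers":5,"delta_pos":[-4.8,22.4,0],"angular":[0,0,24]},{"fingers":5,"delta_pos":[-4.8,22.4,0],"angular":[0,0,24]}]}}

```text
clock: 54.65
tool_pos: [0.4944, -0.1909, 0.0473]
orientation: [-180.0, 0.1, -169.0]
force: [-0.7, -2.0, 3.7]
opening: 0.0119
gripper_force: 30.0
```

Emit:
{"name": "apply_moves", "arguments": {"deltas": [{"fingers":5,"delta_pos":[-0.2,4.2,0],"angular":[0,0,4.4]},{"fingers":5,"delta_pos":[-0.6,8.4,0],"angular":[0,0,8.8]},{"fingers":5,"delta_pos":[-1.5,12.6,0],"angular":[0,0,13.2]},{"fingers":5,"delta_pos":[-2.6,16.6,0],"angular":[0,0,17.6]},{"fingers":5,"delta_pos":[-3.3,18.8,0],"angular":[0,0,20]},{"fingers":5,"delta_pos":[-3.8,20,0],"angular":[0,0,21.4]},{"fingers":5,"delta_pos":[-3.8,20,0],"angular":[0,0,21.4]},{"fingers":5,"delta_pos":[-3.8,20,0],"angular":[0,0,21.4]},{"fingers":5,"delta_pos":[-3.8,20,0],"angular":[0,0,21.4]}]}}

```text
clock: 55.55
tool_pos: [0.4944, -0.1713, 0.0473]
orientation: [-180.0, 0.1, 169.8]
force: [-0.5, -4.5, 5.8]
opening: 0.0117
gripper_force: 30.0
```

```bash
python3 - <<'E'
from arc import *
o=ctrl.get_obs();print(o['tool_pos'],o['orientation'],o['force'],o['moment'],o['opening'],o['gripper_force'])
go(*S2W(.016-.055,-.1528),.0468,-190)
E
```

```text
[ 0.49439469 -0.17125578  0.04726514] [-1.79969428e+02  6.67821020e-02  1.69777645e+02] [-0.47124283 -4.49523975  5.76018688] [-1.34384158  0.09519362  0.07606778] 0.011736519871054804 29.997295439243317
t55.5 pos [ 0.4944 -0.1713  0.0473] rpy [-1.800e+02  1.000e-01  1.698e+02] q [   2.   17.  -31.    0.  -41. -103.] -> d [0.2 0.3 0.5] turn [-0.   0.1 -0.2]
```

Emit:
{"name": "apply_moves", "arguments": {"deltas": [{"fingers":13,"delta_pos":[0,0,0],"angular":[0,0,0]},{"fingers":20,"delta_pos":[0,0,0],"angular":[0,0,0]},{"fingers":30,"delta_pos":[0,0,0],"angular":[0,0,0]},{"fingers":40,"delta_pos":[0,0,0],"angular":[0,0,0]},{"fingers":40,"delta_pos":[0,0,0],"angular":[0,0,0]},{"fingers":40,"delta_pos":[0,0,-20],"angular":[0,0,0]},{"fingers":40,"delta_pos":[0,0,-60],"angular":[0,0,0]},{"fingers":40,"delta_pos":[0,0,-110],"angular":[0,0,0]},{"fingers":40,"delta_pos":[0,0,-150],"angular":[0,0,0]}]}}

```text
clock: 56.45
tool_pos: [0.4939, -0.1706, 0.1991]
orientation: [-180.0, 0.1, 169.6]
force: [1.9, -0.7, 0.1]
opening: 0.0402
gripper_force: 0.0
```

Emit:
{"name": "apply_moves", "arguments": {"deltas": [{"fingers":40,"delta_pos":[0,-40,0],"angular":[0,0,0]},{"fingers":40,"delta_pos":[0,-85,0],"angular":[0,0,0]},{"fingers":40,"delta_pos":[0,-130,0],"angular":[0,0,0]},{"fingers":40,"delta_pos":[0,-175,0],"angular":[0,0,0]},{"fingers":40,"delta_pos":[0,-220,0],"angular":[0,0,0]},{"fingers":40,"delta_pos":[0,-265,0],"angular":[0,0,0]},{"fingers":40,"delta_pos":[0,-310,0],"angular":[0,0,0]},{"fingers":40,"delta_pos":[0,-350,0],"angular":[0,0,0]},{"fingers":40,"delta_pos":[0,-370,0],"angular":[0,0,0]},{"fingers":40,"delta_pos":[0,-370,0],"angular":[0,0,0]}]}}

```text
clock: 57.45
tool_pos: [0.4257, -0.5368, 0.1952]
orientation: [180.0, -0.1, 169.4]
force: [-0.4, 0.5, -0.2]
opening: 0.0397
gripper_force: 0.0
```

```bash
python3 - <<'E'
from h import *
t=snap('top');s=snap('scene');cv2.imwrite('pics/t15.png',t);cv2.imwrite('pics/s15.png',s)
t0=cv2.imread('pics/t0.png');t8=cv2.imread('pics/t8full.png');s14=cv2.imread('pics/s14.png')
G=lambda x:cv2.cvtColor(x,cv2.COLOR_BGR2GRAY).astype(np.float32)
def pc(a,b,x0,y0,x1,y1):return np.round(cv2.phaseCorrelate(G(a)[y0:y1,x0:x1],G(b)[y0:y1,x0:x1])[0],2),round(float(np.abs(G(a)-G(b))[y0:y1,x0:x1].mean()),1)
print('dish',pc(t0,t,255,205,305,265),'jar top',pc(t0,t,432,235,465,268),'racked1',pc(t0,t,330,255,356,281),'pots',pc(t8,t,300,215,360,285))
print('scene: dish',pc(s14,s,250,245,296,285))
# handle direction: bright low-saturation pixels around the bar
hsv=cv2.cvtColor(t,cv2.COLOR_BGR2HSV)
for n,im in(('t0',t0),('now',t)):
    print(n);g=G(im)[247:292,366:394];m=g>205
    for r in m[::2]:print(''.join('#' if v else '.' for v in r))
    ys,xs=np.nonzero(m[12:]);ys=ys+12
    p=np.polyfit(ys,xs,1);print('slope deg',np.degrees(np.arctan(p[0])))
E
```

```text
dish (array([-0.08, -0.13]), 3.7) jar top (array([ 0.14, -0.03]), 3.4) racked1 (array([0.61, 0.5 ]), 2.6) pots (array([ 0.12, -0.03]), 18.7)
scene: dish (array([-0.02, -0.19]), 15.8)
t0
............................
................##..........
.............######.........
.............#######........
..............#####.........
..............###...........
..............##............
..............##............
..............##............
.............###............
.............##.............
.............##.............
............###.............
............###.............
............##..............
............##..............
...........###..............
............................
............................
.................#..........
............................
............................
............................
slope deg -2.0635667088531746
now
............................
................#...........
.............######.........
.............#####..........
..............###...........
..............##............
............................
............................
............................
............................
............................
.............#..............
............................
............................
............................
............................
............................
............................
............................
............................
............................
............................
............................
slope deg -8.130102354155982
```

```bash
python3 - <<'E'
from h import *
for n in('t0.png','t15.png'):
    im=cv2.imread('pics/'+n);hsv=cv2.cvtColor(im,cv2.COLOR_BGR2HSV);g=im.astype(float)
    # bar is slightly green vs bluish deck: use G-B
    d=cv2.GaussianBlur(im[...,1].astype(np.float32)-im[...,0],(3,3),0)[256:280,366:394]
    rows=np.arange(24);w=np.clip(d-d.max(1,keepdims=True)*.4,0,None);xs=(w*np.arange(28)).sum(1)/w.sum(1)
    print(n,np.round(xs,1)+366, np.round(d.max(1)))
    pw=[px2w('top',366+x,256+r,.076)[:2] for x,r in zip(xs,rows)][4:22];pw=np.array(pw)
    v=np.polyfit(pw[:,0],pw[:,1],1);print('world angle',np.degrees(np.arctan(v[0])),'handle vs station -x:',np.degrees(np.arctan(v[0]))-TH)
t=cv2.imread('pics/t15.png')
for c in caps(t,140):print(np.round(c,1))
E
```

```text
t0.png [382.6 381.5 377.9 378.  380.7 381.1 381.1 380.6 380.4 380.2 380.2 379.8
 379.5 379.5 379.4 379.4 379.5 379.3 379.1 378.8 378.6 378.5 378.4 378.5] [85. 67. 35. 11.  4.  4.  4.  4.  4.  4.  4.  3.  3.  4.  3.  3.  4.  4.
  4.  4.  4.  4.  3.  3.]
world angle -9.071669870011625 handle vs station -x: 0.9283301299883746
t15.png [381.3 380.5 377.7 378.6 380.5 380.7 380.4 380.  379.9 379.7 379.6 379.6
 379.4 379.2 379.2 379.1 378.8 378.5 378.5 378.4 378.  377.8 377.6 377.8] [85. 66. 33.  9.  5.  5.  5.  5.  5.  4.  4.  4.  5.  5.  5.  4.  4.  4.
  5.  5.  5.  5.  4.  4.]
world angle -9.75525332635772 handle vs station -x: 0.24474667364228075
[274.5 185.5  16.   16.  208. ]
[448.5 251.5  20.   20.  294. ]
[551. 268.  31.  43. 268.]
```

The handle reads 0.2° from shut, the jar hasn't moved, and the lid is seated. Handing in.

```bash
python3 -c "
from plant import ctrl
print(ctrl.close_job())"
```

```text
the job is handed in; nothing more can be done
None
```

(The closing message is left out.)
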